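# Fetch two tubes from the tilt bin into the microscope basket

### The job

The two blue-capped tubes for the next reading are in the tilt bin with the yellow pull. Swing that bin forward as far as it goes, take both tubes out through its mouth and lay them down flat in the green basket without dropping them in, then ease the bin fully shut again. Leave the other bins and the things on the bench as they are.

Things in the scene. Friction and masses are not known exactly. Their poses are not given: they have to be found in the camera images.
- bin_yellow (a joint): tilt angle of the clear bin with the yellow pull: 0 shut, grows as its top swings forward out of the rack, 0.87 rad at its stop. Hinge along the lower front edge, friction 0.05 N m, lightly damped. Empty, it balances at about 0.6 rad: let go at the stop it stays open, let go below about 0.35 it sinks shut, in between friction holds it. Bin 0.32 kg
- bin_yellow_pull (a point): middle of the yellow cup pull at the top of the bin's front panel: 46 mm wide along the rack, 36 mm forward of the panel, 20 mm high, open underneath. This point: 18 mm ahead of the panel, 10 mm below the pull's top, 164 mm above the hinge when shut. Fingers fit from above on its two ends (50 mm free each side). Axes turn with the bin: x square into the panel, y level along the rack, z up the panel
- bin_yellow_hinge (a point): middle of that bin's hinge line, at the lower edge of the panel's outer face, 18 mm above the bench; axes as the bin's. Bin: front panel 168 mm high, 168 mm wide, walls 3.5 mm, floor 100 mm deep then rising to a back wall 75 mm high at 135 mm; sides 75 mm high, rising only near the panel. The top is open. Swung forward, the tubes lie along the inside of the panel, feet in the corner of panel and floor, caps towards the mouth
- module_yellow: white housing of the bin with the yellow pull, fixed: 176 mm wide, 150 mm deep, its top 200 mm above the bench, a lid over the bin, its front edge 6 mm behind the front panel's face. One of three equal housings in random order on a grey base. Origin: middle of its front lower edge, 12 mm above the bench; x points into the housing, y along the rack (left, seen from the front), z up
- tube_a: one of two like tubes: frosted white cylinder 29 mm across, flat foot, ribbed blue screw cap 34 mm across, 22 mm long; 114 mm over all, about 30 g. Origin: centre of the foot; z runs to the cap, whose middle lies 103 mm up. At the start it stands cap up in the yellow-pull bin just behind the front panel; the tubes stand side by side, 65 mm apart along the bin's width
- tube_b: the other of two like tubes: frosted white cylinder 29 mm across, flat foot, ribbed blue screw cap 34 mm across, 22 mm long; 114 mm over all, about 30 g. Origin: centre of the foot; z runs to the cap, whose middle lies 103 mm up. At the start it stands cap up in the yellow-pull bin just behind the front panel; the tubes stand side by side, 65 mm apart along the bin's width
- tube_a_mid (a point): point on the axis of the first tube, 57 mm from its foot (half its length)
- tube_b_mid (a point): point on the axis of the second tube, 57 mm from its foot (half its length)
- basket: pale green lattice basket, loose on the bench, empty, 0.4 kg: 260 mm long (its x axis), 200 mm wide (its y axis), 65 mm high, open at the top, walls 4 mm, floor 3 mm thick; the rim stands out 6 mm on the outside. Origin: centre of its underside
- bin_red (a joint): tilt angle of the neighbouring bin with the red pull, made like the yellow one: 0 shut, positive when tilted forward. It stays shut
- bin_white (a joint): tilt angle of the neighbouring bin with the white pull, made like the yellow one: 0 shut, positive when tilted forward. It stays shut
- slide_box: flat slide box on the bench, white with grey lid, 85 x 100 x 35 mm. Origin: centre of its underside. Not to be moved
- dropper_bottle: amber dropper bottle standing on the bench, 42 mm across, 110 mm high. Origin: centre of its underside. Not to be moved
- tube_rack: blue tube rack block with a few capped sample tubes, 105 x 200 mm, block 50 mm high, tube caps up to 78 mm. Origin: centre of its underside. Not to be moved

How it is judged:
By the outcome, as a careful person would: the job done as asked, in the order asked, and still so for the second after the job is handed in, with the robot touching nothing.
It also fails if it takes over 72 s, if anything falls off the work surface, if the arm or the gripper's body presses on something with over 40 N, if the wrist force passes 120 N, or if a joint passes its speed limit or range.

### The arm

A 6-joint arm with a two-finger parallel gripper is mounted at the origin on the work surface. World frame = base frame: x ahead of the robot, y to its left, z up, the work surface at z = 0. Lengths are in mm, angles in rad, forces in N, time in s.
With the tool pointing down it reaches from about 275 to 1000 mm from the base axis. Payload 8.4 kg.
Tool frame: the origin (TCP) lies at the very end of the fingers, on their centre line; the grasp point (between the pads) lies 19 mm behind it; z points along the fingers, y is the direction in which the jaws open and shut (so a half turn about z gives the same grasp; the last joint's range is limited). The gripper opens to 85 mm and grips with 20 to 120 N. Pads are 22 mm wide; open, the fingers measure 114 mm over their backs; the gripper's body (76 mm by 85 mm) begins 54 mm behind the grasp point. The pads swing forward as they close: fully open they stand 13 mm farther back than shut.
Start: joints at [1.104, 0.353, 1.633, -0, 1.155, -0.002], TCP at [280.152, 558.698, 231.281] pointing down, gripper open.
Joint ranges: [-2.63, 2.63], [-0.92, 2.1], [0.06, 2.66], [-1.3, 4.44], [0, 2.69], [-3.02, 3.02]. Speed limits (rad/s): [2.22, 2.22, 2.79, 3.14, 3.14, 3.14].

### API

Orientations are given as [roll, pitch, yaw] about the fixed x, y, z axes, in that order (R = Rz(yaw) Ry(pitch) Rx(roll)).
In Python, from rig import r gives the robot as it stands.
- The arm moves only by the tool jog_arm, never from a script. Its argument "increments" is text: rows parted by semicolons, each of 7 numbers parted by spaces: the shift along the tool's x, y, z in cm, then the turn, a rotation vector about the tool's x, y, z in rad, then the opening, from -1 (shut) to 1 (fully open). A call has exactly 8 rows; each row shifts and turns the commanded pose from where the row before left it, along the tool's axes as they then stand; what a row does not reach is not made up. A row lasts 1/10 s, in which the tool goes at most 50 mm and 8.59 degrees, less where a joint would pass 70% of its speed; a pose out of reach is approached as far as the arm can. A call with a gripper value outside its range is refused whole. The fingers move at their own pace and stop on an object; "squeeze" is the grip in N (left out, the last holds). Time passes only in rows, so rows that do not move let the fingers close, or fill a call up. It gives the time, the measured TCP pose, the force and the opening at its end, in the units of the state.
- r.sense(): the state, without advancing time (a new reading comes with each control period).
- r.grab_frame(name): name is "scene" or "side" or "wrist"; returns the picture (400x640x3 uint8, red, green, blue); there is no depth.
- r.camera_info(name): a dict with "K" (3x3 intrinsics, pixels), "rvec" (rotation vector, rad) and "tvec" (3), from world to camera coordinates, as OpenCV has them. Camera axes: x right, y down, z forward; pixel columns grow to the right and rows downward; lengths in mm; the calibration is good to about 2 mm. The wrist camera is an equidistant fisheye: a pixel r from the principal point sees the ray r / f radians off the axis. A picture is of the moment at which its call begins: read the wrist's pose just before it. camera_info takes no time and is no camera call; for the wrist camera it gives the pose at the moment of the call.
- r.sign_off(): hands the job in, once; it reports no verdict.
The state is a dict: "clock": time; "qpos": joint angles; "qvel": joint speeds; "joint_efforts": joint torques, N m; "eef_pos": TCP position; "tcp_rot": TCP orientation; "contact_force": force on the tool from outside, world axes, zero at the start; "wrist_torque": the same for the moment, N m; "opening": opening from 0.0 (shut) to 1.0 (fully open).
Only numpy, scipy, OpenCV 4.12 (cv2) and the standard library are available. Lean on these libraries where they do the work, as an engineer would, in place of code of your own. Each camera call takes 0.05 s, during which the arm holds its last target.

## Working session

There is one attempt and no reset: what is moved stays moved. The work goes in short steps, Python scripts to look and compute and a tool call to move; the robot and the scene stay as the last step left them, time stands still between calls to the robot, and variables do not carry over. Pictures are saved under pics/ and viewed, and the job is handed in when it is done.

Besides the shell and the picture viewer there is one more tool, called after ">>>" in YAML: its name, and indented under it one key for each argument. jog_arm: Moves the arm, as the interface text tells. Its arguments: {"type":"object","properties":{"increments":{"type":"string"},"squeeze":{"type":"number"}},"required":["increments"]}

```bash
ls; mkdir -p pics; python3 - <<'E'
from rig import r
import cv2,numpy as np
for n in ["scene","side","wrist"]:
    i=r.camera_info(n); print(n,np.round(i["K"],1).tolist(),np.round(i["rvec"],4),np.round(i["tvec"],1))
    cv2.imwrite(f"pics/{n}0.png",r.grab_frame(n)[:,:,::-1])
print(r.sense())
E
```

```text
pics
scene [[489.7, 0.0, 319.8], [0.0, 489.7, 192.6], [0.0, 0.0, 1.0]] [ 2.2702 -1.7736  0.2938] [-209.6  467.8 1471.8]
side [[517.6, 0.0, 317.1], [0.0, 517.6, 204.7], [0.0, 0.0, 1.0]] [ 2.2673 -0.5801  0.2587] [-480.9  202.7 1361.2]
wrist [[309.7, 0.0, 323.9], [0.0, 309.7, 203.7], [0.0, 0.0, 1.0]] [-2.4382 -1.5037 -0.2354] [-623.5  -38.2  381.6]
{'clock': 0.15, 'qpos': array([ 1.10359492e+00,  3.53535940e-01,  1.63395455e+00, -4.87443245e-05,
        1.15517583e+00, -2.40098811e-03]), 'qvel': array([ 0.00064073, -0.00039183, -0.00263105, -0.00138717,  0.000986  ,
       -0.00072626]), 'joint_efforts': array([-7.15897368e-04, -6.05644798e+01, -3.42335987e+01, -2.32096072e-04,
        6.25846631e-03, -1.36755332e-05]), 'eef_pos': array([280.0076409 , 558.37144328, 230.70859348]), 'tcp_rot': array([-3.14051889e+00,  4.19953866e-05,  2.67681196e+00]), 'contact_force': array([-0.70047286, -0.23245641,  0.84251345]), 'wrist_torque': array([ 0.00674631,  0.03213899, -0.02695073]), 'opening': 0.9994193380310685}
```

View pics/scene0.png

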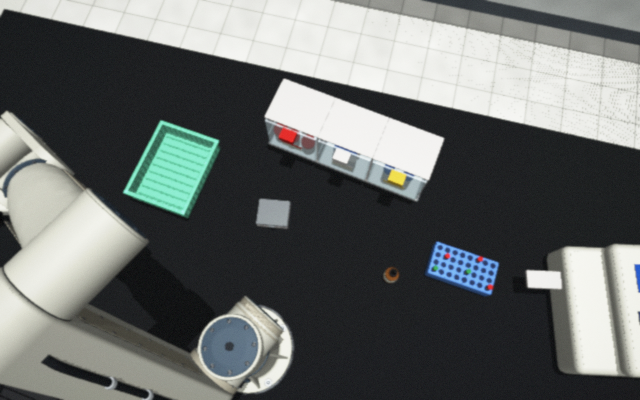

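View pics/side0.png

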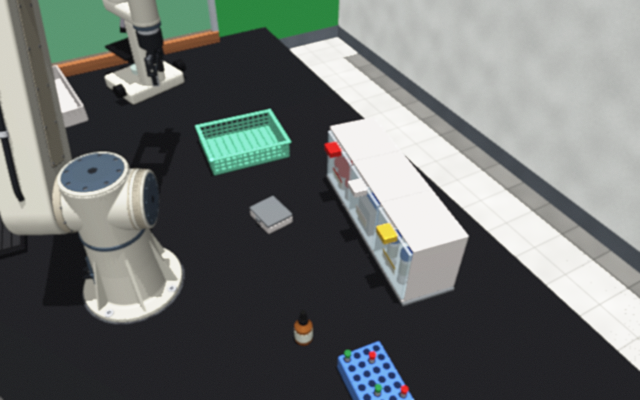

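View pics/wrist0.png

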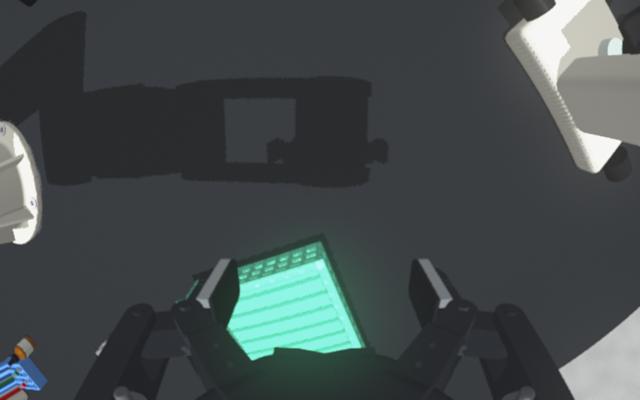

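Scene view: the rack's white roof spans about (285,80)–(443,137), with the yellow pull at (397,177). The basket is at about (125–218, 122–216), the slide box at (273,213), the bottle at (391,274) and the tube rack at (463,268). Next I'll measure these.

```bash
cat > h.py <<'E'
from rig import r
import cv2,numpy as np
from scipy.spatial.transform import Rotation as R
def cam(n):
    i=r.camera_info(n); return np.array(i["K"],float),cv2.Rodrigues(np.array(i["rvec"],float))[0],np.array(i["tvec"],float).ravel()
def ray(n,uv,c=None):
    K,Rm,t=c or cam(n); p=np.array([(uv[0]-K[0,2])/K[0,0],(uv[1]-K[1,2])/K[1,1]])
    if n=="wrist":
        th=np.hypot(*p); d=np.r_[p/max(th,1e-9)*np.sin(th),np.cos(th)]
    else: d=np.r_[p,1]
    d=Rm.T@d; return -Rm.T@t,d/np.linalg.norm(d)
def plane(n,uv,z,c=None):
    o,d=ray(n,uv,c); return o+d*(z-o[2])/d[2]
def tri(l):
    A=np.zeros((3,3));b=np.zeros(3)
    for o,d in l:
        P=np.eye(3)-np.outer(d,d);A+=P;b+=P@o
    x=np.linalg.solve(A,b); return x,[np.linalg.norm((np.eye(3)-np.outer(d,d))@(x-o)) for o,d in l]
def proj(n,X,c=None):
    K,Rm,t=c or cam(n); p=Rm@np.asarray(X,float)+t
    if n=="wrist":
        th=np.arctan2(np.hypot(p[0],p[1]),p[2]); q=p[:2]/np.hypot(p[0],p[1])*th
    else: q=p[:2]/p[2]
    return q*[K[0,0],K[1,1]]+K[:2,2]
E
python3 - <<'E'
from h import *
P={}
for n in ["scene","side"]:
    im=cv2.imread(f"pics/{n}0.png"); hsv=cv2.cvtColor(im,cv2.COLOR_BGR2HSV)
    y=cv2.inRange(hsv,(22,130,110),(34,255,255)); 
    g=cv2.inRange(hsv,(70,60,90),(90,255,255))
    for nm,m in (("y",y),("g",g)):
        nn,l,s,c=cv2.connectedComponentsWithStats(m)
        for k in np.argsort(-s[1:,4])[:3]+1: 
            print(n,nm,s[k],c[k])
    if n=="scene": gg=g
# zoom crops
im=cv2.imread("pics/scene0.png"); cv2.imwrite("pics/z1.png",cv2.resize(im[70:210,255:455],None,fx=4,fy=4,interpolation=cv2.INTER_CUBIC))
im=cv2.imread("pics/side0.png"); cv2.imwrite("pics/z2.png",cv2.resize(im[110:310,310:480],None,fx=3,fy=3,interpolation=cv2.INTER_CUBIC))
im=cv2.imread("pics/scene0.png"); cv2.imwrite("pics/z3.png",cv2.resize(im[110:230,110:300],None,fx=4,fy=4,interpolation=cv2.INTER_CUBIC))
E
```

```text
scene y [388 170  18  17 185] [396.45405405 177.89189189]
scene g [ 123  120   96   97 5671] [172.56656674 167.89772527]
scene g [433 266   5   5  13] [435.15384615 267.69230769]
scene g [466 269   5   5  13] [468.15384615 270.69230769]
side y [377 224  20  20 284] [386.32042254 233.20774648]
side g [ 195  108   97   67 4236] [243.35717658 140.96057602]
side g [  39    0   88   62 3905] [78.07195903 27.3177977 ]
side g [ 156    0   55   38 1668] [182.60071942  16.12230216]
```

```bash
python3 -c "
import cv2,numpy as np
a=cv2.imread('pics/z1.png');print(a.shape)"
```

```text
(560, 800, 3)
```

View pics/z1.png

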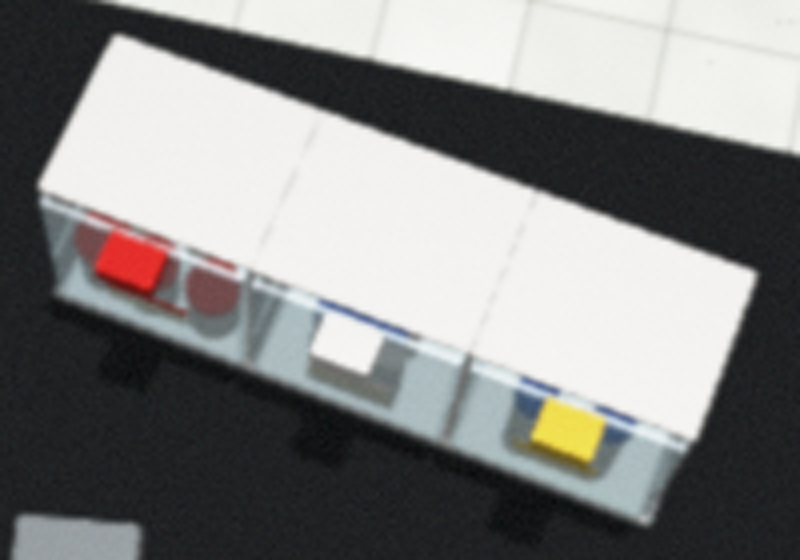

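View pics/z2.png

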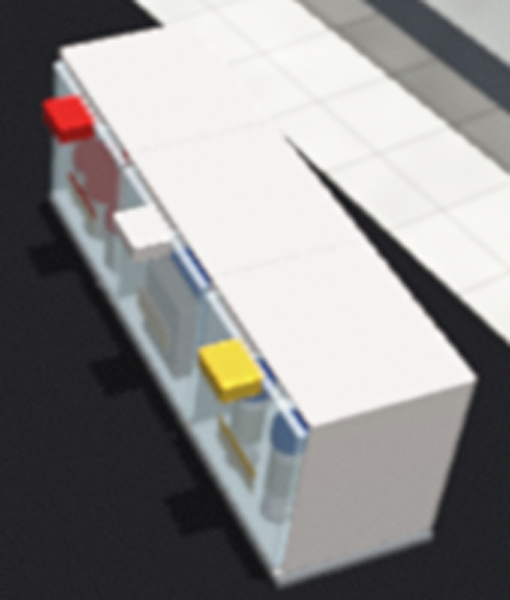

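View pics/z3.png

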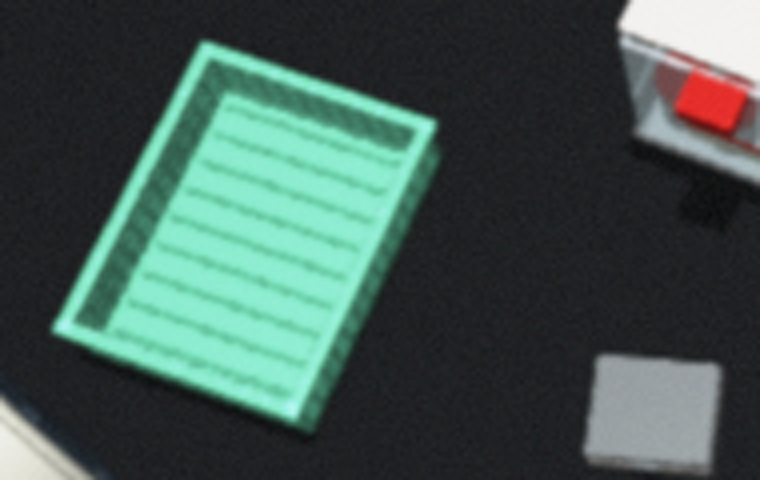

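```bash
python3 - <<'E'
from h import *
f=lambda l,o,z:[plane("scene",np.array(p)/4+o-0.375,z) for p in l]
roof=f([(40,187),(117,34),(756,272),(692,438)],(255,70),200)
print("roof",np.round(roof))
roof=np.array(roof)
print([np.linalg.norm(roof[i]-roof[i-1]) for i in range(4)])
for e in ((0,3),(1,2)): d=roof[e[0]]-roof[e[1]]; print("yaw of y axis",np.degrees(np.arctan2(d[1],d[0])))
for e in ((0,1),(3,2)): d=roof[e[1]]-roof[e[0]]; print("yaw of x axis",np.degrees(np.arctan2(d[1],d[0])))
# side check
g=[np.array(p)/3+(310,110)-.33 for p in [(62,48),(305,430),(474,377)]]
s=[plane("side",p,200) for p in g]; print("side roof FL,FR,BR",np.round(s))
pl=np.array(f([(548,398),(607,412),(592,468),(532,446)],(255,70),192)); print("pull",np.round(pl),pl.mean(0))
ps=[np.array(p)/3+(310,110)-.33 for p in [(240,340),(261,376),(218,388),(200,350)]]
pp=np.array([plane("side",p,192) for p in ps]);print("pull side",np.round(pp),pp.mean(0))
b=np.array(f([(205,40),(438,122),(298,424),(55,332)],(110,110),65));print("basket",np.round(b),b.mean(0),[np.linalg.norm(b[i]-b[i-1]) for i in range(4)])
d=b[0]-b[3];print(np.degrees(np.arctan2(d[1],d[0])));d=b[1]-b[2];print(np.degrees(np.arctan2(d[1],d[0])))
sb=np.array(f([(598,355),(721,364),(710,468),(585,460)],(110,110),35));print("slide",np.round(sb))
print("bottle",plane("scene",(391,274),105)," rack",[np.round(plane("scene",p,50)) for p in [(436,242),(498,262),(490,293),(428,273)]])
K,Rm,t=cam("wrist");s=r.sense();Rt=R.from_euler("xyz",s["tcp_rot"]).as_matrix();print("wrist cam in tool",Rt.T@(-Rm.T@t-s["eef_pos"]),"\n",Rm@Rt)
E
```

```text
roof [[ 661.  123.  200.]
 [ 804.  101.  200.]
 [ 725. -419.  200.]
 [ 582. -395.  200.]]
[np.float64(524.0208749915314), np.float64(144.36935981418097), np.float64(525.8599034721865), np.float64(144.82777251343543)]
yaw of y axis 81.27520760938219
yaw of y axis 81.32394052413088
yaw of x axis -8.708184835648723
yaw of x axis -9.435724348955844
side roof FL,FR,BR [[ 662.  126.  200.]
 [ 573. -398.  200.]
 [ 722. -417.  200.]]
pull [[ 590. -287.  192.]
 [ 590. -332.  192.]
 [ 544. -329.  192.]
 [ 550. -283.  192.]] [ 568.45732906 -307.93990173  192.        ]
pull side [[ 589. -289.  192.]
 [ 581. -330.  192.]
 [ 544. -325.  192.]
 [ 555. -283.  192.]] [ 567.1757461  -306.75334579  192.        ]
basket [[628. 487.  65.]
 [604. 276.  65.]
 [331. 304.  65.]
 [356. 515.  65.]] [479.93335639 395.57834337  65.        ] [np.float64(273.1200330658942), np.float64(212.3191866270082), np.float64(274.2950055307642), np.float64(212.69903756370576)]
-5.906549830983183
-5.83031033342956
slide [[451.  98.  35.]
 [468.  -0.  35.]
 [382. -14.  35.]
 [364.  84.  35.]]
bottle [ 301.5261776  -356.11082725  105.        ]  rack [array([ 444., -479.,   50.]), array([ 428., -675.,   50.]), array([ 328., -664.,   50.]), array([ 342., -471.,   50.])]
wrist cam in tool [  80.71450696   -0.57689846 -143.16711377] 
 [[-1.02870769e-03  9.99999381e-01  4.24321016e-04]
 [-9.51320651e-01 -8.47854931e-04 -3.08201720e-01]
 [-3.08201170e-01 -7.20714826e-04  9.51320934e-01]]
```

```bash
cat >> h.py <<'E'
YAW=np.radians(-8.8)
X=np.array([np.cos(YAW),np.sin(YAW),0]);Y=np.array([-np.sin(YAW),np.cos(YAW),0]);Z=np.array([0,0,1.])
H=np.array([587,-309.3,18.])
def tool(th,yaw=YAW):
    "tool x towards robot; th = lean of the body to the robot"
    x=np.array([np.cos(yaw),np.sin(yaw),0]);y=np.array([-np.sin(yaw),np.cos(yaw),0])
    z=np.sin(th)*x-np.cos(th)*Z; return np.c_[np.cross(y,z),y,z]
def plan(wps,start=None):
    "wps: list of (pos,Rmat,nrows,grip); prints rows"
    if start is None:
        s=r.sense(); p=np.array(s["eef_pos"]);M=R.from_euler("xyz",s["tcp_rot"]).as_matrix()
    else: p,M=start
    out=[]
    for P,T,n,g in wps:
        P=np.array(P,float);p0,M0=p.copy(),M.copy(); w=R.from_matrix(M0.T@T).as_rotvec()
        for k in range(n):
            pt=p0+(P-p0)*(k+1)/n; Mt=M0@R.from_rotvec(w*(k+1)/n).as_matrix()
            d=np.round(M.T@(pt-p)/10,2); q=np.round(R.from_matrix(M.T@Mt).as_rotvec(),3)
            p=p+M@d*10; M=M@R.from_rotvec(q).as_matrix()
            out.append(" ".join(f"{v:g}" for v in np.r_[d,q]+0.0)+f" {g:g}")
    for i in range(0,len(out),8): print("; ".join(out[i:i+8]),"\n")
    print(len(out),"end",np.round(p,1),np.round(R.from_matrix(M).as_euler("xyz"),3))
    return p,M
def pull(phi,a=18,h=164):
    u=-np.sin(phi)*X+np.cos(phi)*Z; n=-np.cos(phi)*X-np.sin(phi)*Z
    return H+h*u+a*n
E
python3 - <<'E'
from h import *
g=pull(0,20)
print(g)
plan([(g+[0,0,90],tool(0),22,1),(g+[0,0,90],tool(0),2,1)])
E
```

```text
[ 567.23543237 -306.24028327  182.        ]
-2.93 -2.93 -0.18 0 0 -0.014 1; -2.89 -2.97 -0.19 0 0 -0.014 1; -2.84 -3.01 -0.18 0 0 -0.014 1; -2.8 -3.04 -0.19 0 0 -0.015 1; -2.76 -3.09 -0.18 0 0 -0.014 1; -2.72 -3.13 -0.19 0 0 -0.014 1; -2.66 -3.17 -0.18 0 0 -0.014 1; -2.63 -3.2 -0.19 0 0 -0.014 1 

-2.58 -3.24 -0.18 0 0 -0.014 1; -2.53 -3.28 -0.18 0 0 -0.014 1; -2.49 -3.31 -0.19 -0.001 0 -0.015 1; -2.44 -3.35 -0.19 0 0 -0.014 1; -2.39 -3.38 -0.18 0 0 -0.014 1; -2.34 -3.41 -0.19 0 0 -0.014 1; -2.3 -3.45 -0.19 0 0 -0.014 1; -2.25 -3.48 -0.19 0 0 -0.014 1 

-2.19 -3.51 -0.19 0 0 -0.014 1; -2.15 -3.54 -0.18 0 0 -0.015 1; -2.1 -3.57 -0.19 0 0 -0.014 1; -2.04 -3.6 -0.19 0 0 -0.014 1; -2 -3.63 -0.19 0 0 -0.014 1; -1.94 -3.66 -0.18 0 0 -0.014 1; 0 0 0 0 0 0 1; 0 0 0 0 0 0 1 

24 end [ 567.2 -306.3  272. ] [-3.142 -0.     2.988]
```

>>> jog_arm:
  increments: "-2.9 -2.9 -0.4 0 0 -0.014 1; -2.9 -3 -0.4 0 0 -0.014 1; -2.8 -3 -0.4 0 0 -0.014 1; -2.8 -3 -0.4 0 0 -0.014 1; -2.8 -3.1 -0.4 0 0 -0.014 1; -2.7 -3.1 -0.4 0 0 -0.014 1; -2.7 -3.2 -0.4 0 0 -0.014 1; -2.6 -3.2 -0.4 0 0 -0.014 1"

```text
clock: 0.95
eef_pos: [384.5, 243.1, 263.4]
tcp_rot: [-3.142, 0.0, 2.79]
contact_force: [1.1, 0.1, 0.6]
opening: 0.998
```

>>> jog_arm:
  increments: "-2.6 -3.2 -0.3 0 0 -0.014 1; -2.5 -3.3 -0.3 0 0 -0.014 1; -2.5 -3.3 -0.3 0 0 -0.014 1; -2.4 -3.4 -0.3 0 0 -0.014 1; -2.4 -3.4 -0.3 0 0 -0.014 1; -2.3 -3.4 0 0 0 -0.014 1; -2.3 -3.4 0 0 0 -0.014 1; -2.2 -3.5 0 0 0 -0.014 1"

```text
clock: 1.75
eef_pos: [487.3, -71.3, 278.3]
tcp_rot: [3.141, 0.0, 2.901]
contact_force: [0.4, 0.3, -0.1]
opening: 0.999
```

```bash
python3 - <<'E'
from h import *
print(r.sense()["qpos"],r.sense()["contact_force"])
g=pull(0,20)
plan([(g+[0,0,75],tool(0),7,1),(g+[0,0,75],tool(0),1,1)])
E
```

```text
[-1.48401954e-01  9.78281487e-02  1.85456155e+00  1.07441239e-04
  1.18901304e+00 -1.47885178e+00] [ 0.44954317  0.30544515 -0.09663122]
-1.91 -2.99 0.3 0 0 -0.012 1; -1.87 -3.01 0.31 0 0 -0.013 1; -1.83 -3.03 0.3 0 0 -0.012 1; -1.8 -3.06 0.31 0 0 -0.013 1; -1.75 -3.08 0.3 0 0 -0.012 1; -1.72 -3.1 0.31 0 0 -0.012 1; -1.68 -3.12 0.3 0 0 -0.013 1; 0 0 0 0 0 0 1 

8 end [ 567.2 -306.2  257. ] [3.141 0.    2.988]
```

>>> jog_arm:
  increments: "-1.9 -3 0 0 0 -0.012 1; -1.9 -3 0 0 0 -0.013 1; -1.8 -3 0.3 0 0 -0.012 1; -1.8 -3.1 0.3 0 0 -0.013 1; -1.8 -3.1 0.4 0 0 -0.012 1; -1.7 -3.1 0.5 0 0 -0.012 1; -1.7 -3.1 0.6 0 0 -0.013 1; 0 0 0 0 0 0 1"

```text
clock: 2.55
eef_pos: [567.6, -308.1, 255.7]
tcp_rot: [-3.141, -0.001, 2.986]
contact_force: [0.6, 0.1, 0.0]
opening: 1.003
```

```bash
python3 - <<'E'
from h import *
im=r.grab_frame("wrist");c=cam("wrist");cv2.imwrite("pics/w1.png",im[:,:,::-1])
s=r.sense();print(s["qpos"],s["eef_pos"],s["tcp_rot"])
hsv=cv2.cvtColor(im[:,:,::-1].copy(),cv2.COLOR_BGR2HSV);m=cv2.inRange(hsv,(22,130,110),(34,255,255))
n,l,st,ce=cv2.connectedComponentsWithStats(m);k=1+np.argmax(st[1:,4]);print(st[k],ce[k])
print("pull top centre",plane("wrist",ce[k],192,c),"expected",pull(0))
cs=np.array([[p[0][0],p[0][1]] for p in cv2.findContours((l==k).astype(np.uint8),0,2)[0][0]])
b=cv2.boxPoints(cv2.minAreaRect(cs.astype(np.float32)));
for p in b: print(p,np.round(plane("wrist",p,192,c),1))
E
```

```text
[-4.97289760e-01  3.62804192e-01  1.56232605e+00 -1.02958321e-04
  1.21806196e+00 -1.91211293e+00] [ 567.0179886  -306.10184452  256.04912656] [ 3.14114823e+00 -1.53960371e-03  2.98565548e+00]
[ 294  192   65   52 3201] [326.23930022 216.97563261]
pull top centre [ 563.44770728 -304.01473073  192.        ] expected [ 569.21188913 -306.54625495  182.        ]
[294. 192.] [ 541.6 -323.4  192. ]
[358. 192.] [ 548.6 -279.3  192. ]
[358. 243.] [ 587.5 -283.9  192. ]
[294. 243.] [ 580.1 -330.7  192. ]
```

View pics/w1.png

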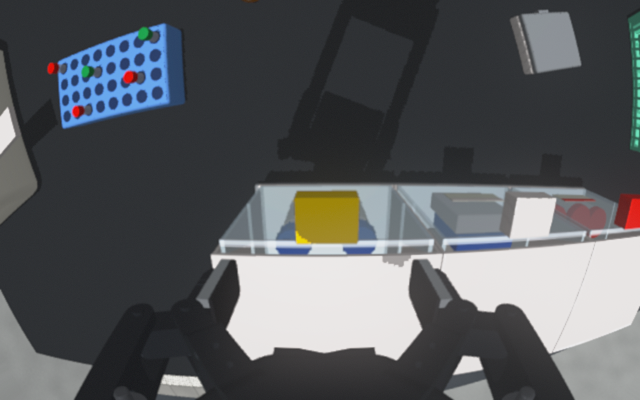

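>>> jog_arm:
  increments: "0 0 1.5 0 0 0 1; 0 0 2 0 0 0 1; 0 0 2 0 0 0 1; 0 0 2 0 0 0 1; 0 0 1.5 0 0 0 1; 0 0 0.8 0 0 0 1; 0 0 0 0 0 0 1; 0 0 0 0 0 0 1"

```text
clock: 3.4
eef_pos: [567.6, -304.6, 159.8]
tcp_rot: [-3.141, 0.001, 2.988]
contact_force: [0.1, 0.9, 1.3]
opening: 1.0
```

>>> jog_arm:
  increments: "0 0 0 0 0 0 0.3; 0 0 0 0 0 0 0; 0 0 0 0 0 0 -0.1; 0 0 0 0 0 0 -0.2; 0 0 0 0 0 0 -0.3; 0 0 0 0 0 0 -0.4; 0 0 0 0 0 0 -0.4; 0 0 0 0 0 0 -0.4"
  squeeze: 30

```text
clock: 4.2
eef_pos: [567.4, -306.2, 160.4]
tcp_rot: [-3.139, 0.001, 2.988]
contact_force: [-3.3, -5.0, 3.8]
opening: 0.534
```

```bash
python3 - <<'E'
from h import *
s=r.sense();print(s["qpos"],s["opening"]*85,s["contact_force"])
cv2.imwrite("pics/w2.png",r.grab_frame("wrist")[:,:,::-1])
E
```

```text
[-0.49627165  0.45228407  1.65231402 -0.00203354  1.03484696 -1.91216823] 45.39378226558627 [-3.30639425 -5.00729462  3.80835757]
```

View pics/w2.png

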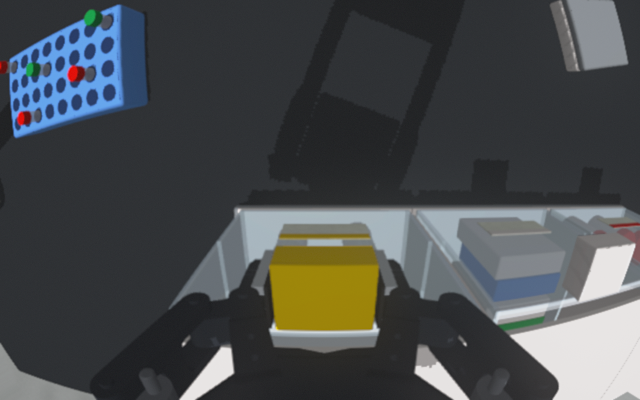

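```bash
python3 - <<'E'
from h import *
s=r.sense();p=np.array(s["eef_pos"]);M=R.from_euler("xyz",s["tcp_rot"]).as_matrix()
H[1]=-309
u0=pull(0,20)+22*tool(0)[:,2]; off=p-u0; print(off)
phis=np.r_[np.linspace(0,.72,17)[1:],.76,.79,.82,.84,.855,.87,.87,.87]
plan([(pull(f,20)+22*tool(f/2)[:,2]+off,tool(f/2),1,-.4) for f in phis],(p,tool(0)))
E
```

```text
[ 0.16634772 -0.29437399  0.42353855]
0.69 0 0.11 0 -0.023 0 -0.4; 0.68 0 0.12 0 -0.022 0 -0.4; 0.68 0 0.14 0 -0.022 0 -0.4; 0.68 0 0.15 0 -0.023 0 -0.4; 0.67 0 0.17 0 -0.022 0 -0.4; 0.67 0 0.19 0 -0.023 0 -0.4; 0.67 0 0.21 0 -0.022 0 -0.4; 0.66 0 0.22 0 -0.023 0 -0.4 

0.65 0 0.23 0 -0.023 0 -0.4; 0.65 0 0.26 0 -0.022 0 -0.4; 0.65 0 0.26 0 -0.023 0 -0.4; 0.63 0 0.29 0 -0.022 0 -0.4; 0.63 0 0.29 0 -0.022 0 -0.4; 0.63 0 0.32 0 -0.023 0 -0.4; 0.62 0 0.33 0 -0.022 0 -0.4; 0.6 0 0.34 0 -0.023 0 -0.4 

0.54 0 0.32 0 -0.02 0 -0.4; 0.4 0 0.24 0 -0.015 0 -0.4; 0.39 0 0.25 0 -0.015 0 -0.4; 0.26 0 0.17 0 -0.01 0 -0.4; 0.2 0 0.13 0 -0.008 0 -0.4; 0.19 0 0.13 0 -0.007 0 -0.4; 0 0 0 0 0 0 -0.4; 0 0 0 0 0 0 -0.4 

24 end [ 459.7 -289.6   89. ] [-3.142  0.435  2.988]
```

>>> jog_arm:
  increments: "0.4 0 0.06 0 -0.013 0 -0.4; 0.68 0 0.12 0 -0.022 0 -0.4; 0.68 0 0.13 0 -0.022 0 -0.4; 0.68 0 0.15 0 -0.022 0 -0.4; 0.68 0 0.16 0 -0.022 0 -0.4; 0.67 0 0.18 0 -0.023 0 -0.4; 0.67 0 0.2 0 -0.023 0 -0.4; 0.67 0 0.21 0 -0.023 0 -0.4"

```text
clock: 5.05
eef_pos: [519.4, -298.9, 145.4]
tcp_rot: [-3.138, 0.176, 2.988]
contact_force: [1.4, -5.3, 2.2]
opening: 0.534
```

```bash
python3 - <<'E'
from h import *
s=r.sense();p=np.array(s["eef_pos"]);print(s["tcp_rot"],s["contact_force"],s["wrist_torque"],s["opening"]*85)
H[1]=-309
off=[.2,-.3,.4]
th=s["tcp_rot"][1]
best=min(np.linspace(0,.9,901),key=lambda f:np.linalg.norm(pull(f,20)+22*tool(th)[:,2]+off-p));print("phi",best)
phis=np.r_[np.arange(best+.045,.8,.045),.82,.84,.855,.87,.87,.87]
plan([(pull(f,20)+22*tool(f/2)[:,2]+off,tool(f/2),1,-.4) for f in phis])
E
```

```text
[-3.13837593  0.17634364  2.98791688] [ 1.38875033 -5.3238148   2.22024843] [-0.6942132  -0.59114652 -0.09648769] 45.38137711704194
phi 0.332
0.68 0.01 0.24 -0.003 -0.012 0 -0.4; 0.66 0 0.24 0 -0.023 0 -0.4; 0.64 0 0.26 0 -0.022 0 -0.4; 0.64 0 0.27 0 -0.023 0 -0.4; 0.64 0 0.29 0 -0.022 0 -0.4; 0.63 0 0.3 0 -0.023 0 -0.4; 0.62 0 0.32 0 -0.022 0 -0.4; 0.61 0 0.34 0 -0.023 0 -0.4 

0.61 0 0.34 0 -0.022 0 -0.4; 0.6 0 0.37 0 -0.023 0 -0.4; 0.5 0 0.32 0 -0.019 0 -0.4; 0.26 0 0.17 0 -0.01 0 -0.4; 0.2 0 0.13 0 -0.007 0 -0.4; 0.19 0 0.13 0 -0.008 0 -0.4; 0 0 0 0 0 0 -0.4; 0 0 0 0 0 0 -0.4 

16 end [ 459.7 -289.6   88.9] [-3.141  0.435  2.988]
```

>>> jog_arm:
  increments: "0.66 0 0.23 0 -0.02 0 -0.4; 0.66 0 0.24 0 -0.022 0 -0.4; 0.65 0 0.26 0 -0.022 0 -0.4; 0.64 0 0.27 0 -0.022 0 -0.4; 0.64 0 0.29 0 -0.022 0 -0.4; 0.63 0 0.3 0 -0.022 0 -0.4; 0.62 0 0.32 0 -0.022 0 -0.4; 0.61 0 0.34 0 -0.022 0 -0.4"

```text
clock: 5.85
eef_pos: [475.5, -292.2, 111.1]
tcp_rot: [-3.138, 0.349, 2.988]
contact_force: [2.0, -1.9, 0.4]
opening: 0.534
```

>>> jog_arm:
  increments: "0.6 0 0.34 0 -0.022 0 -0.4; 0.6 0 0.37 0 -0.022 0 -0.4; 0.45 0 0.3 0 -0.016 0 -0.4; 0.25 0 0.17 0 -0.01 0 -0.4; 0.2 0 0.13 0 -0.007 0 -0.4; 0.2 0 0.13 0 -0.007 0 -0.4; 0.1 0 0.05 0 0 0 -0.4; 0 0 0 0 0 0 -0.4"

```text
clock: 6.65
eef_pos: [458.6, -289.6, 87.8]
tcp_rot: [-3.138, 0.431, 2.987]
contact_force: [-3.9, -6.1, 4.2]
opening: 0.536
```

```bash
python3 - <<'E'
from h import *
s=r.sense();p=np.array(s["eef_pos"]);print(s["qpos"],s["tcp_rot"],s["contact_force"],s["wrist_torque"],s["opening"]*85)
H[1]=-309
off=[.2,-.3,.4]
th=s["tcp_rot"][1]
f=min(np.linspace(0,1,1001),key=lambda f:np.linalg.norm(pull(f,20)+22*tool(th)[:,2]+off-p));print("phi",f,pull(f,20)+22*tool(th)[:,2]+off-p)
cv2.imwrite("pics/s3.png",cv2.resize(r.grab_frame("side")[150:350,300:500],None,fx=3,fy=3)[:,:,::-1])
E
```

```text
[-0.7021597   0.31088502  2.20822493  0.73202645  0.32704693 -2.78188047] [-3.13834636  0.43064504  2.98743284] [-3.8874976  -6.11133511  4.23595239] [-0.80074275 -0.0053859  -0.43310338] 45.536180862675394
phi 0.879 [ 0.27644674  0.17535704 -0.1381308 ]
```

View pics/s3.png

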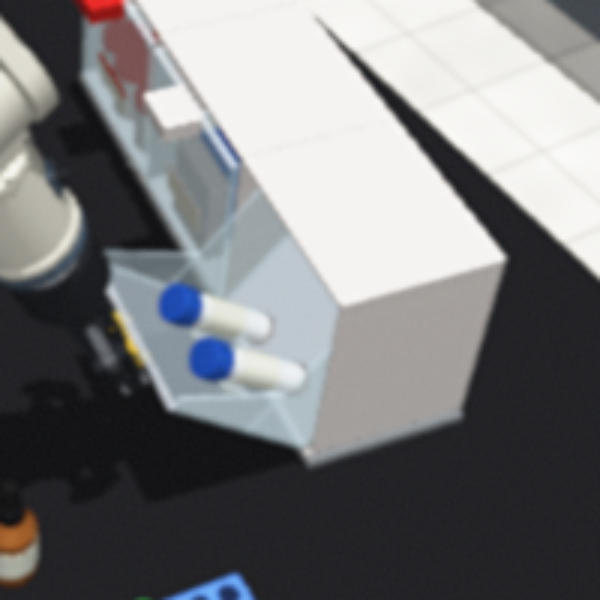

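Side view: the bin is at its stop with both blue-capped tubes lying on the panel, caps at crop (181,304) and (212,358). Next I release the pull and back off along the tool axis.

>>> jog_arm:
  increments: "0 0 0 0 0 0 0.3; 0 0 0 0 0 0 0.7; 0 0 0 0 0 0 0.7; 0 0 -0.4 0 0 0 0.7; 0 0 -1 0 0 0 0.7; 0 0 -2 0 0 0 0.7; 0 0 -2.5 0 0 0 0.7; 0 0 -2.5 0 0 0 0.7"

```text
clock: 7.5
eef_pos: [422.5, -282.0, 163.7]
tcp_rot: [3.141, 0.427, 2.988]
contact_force: [0.2, 0.8, 0.3]
opening: 0.852
```

```bash
python3 - <<'E'
from h import *
s=r.sense();print(s["qpos"],s["opening"]*85)
for n in ("scene","side"):cv2.imwrite(f"pics/{n}4.png",r.grab_frame(n)[:,:,::-1])
im=cv2.imread("pics/scene4.png");cv2.imwrite("pics/z4.png",cv2.resize(im[120:240,340:480],None,fx=5,fy=5))
H[1]=-309
for f in (0.87,):
  for sg in (1,-1):
    u=-np.sin(f)*X+np.cos(f)*Z; n=-np.cos(f)*X-np.sin(f)*Z
    c=H+106.5*u-20*n+32.5*sg*Y; print("cap exp",np.round(c),proj("scene",c),proj("side",c))
C={}
for n in ("scene","side"):
    hsv=cv2.cvtColor(cv2.imread(f"pics/{n}4.png"),cv2.COLOR_BGR2HSV);m=cv2.inRange(hsv,(108,170,60),(125,255,255))
    nn,l,st,ce=cv2.connectedComponentsWithStats(m)
    for k in range(1,nn):
        if st[k,4]>25: print(n,st[k],ce[k])
E
```

```text
[-0.74874744  0.11595838  2.21395255  0.50048085  0.50514971 -2.56939293] 72.38957553226304
cap exp [ 524. -266.  102.] [376.57762484 197.238674  ] [359.64134558 251.19145077]
cap exp [ 514. -331.  102.] [396.30544593 205.04666355] [370.26218843 270.00535133]
scene [373 192  10  11  85] [377.28235294 197.10588235]
scene [392 200  10  10  83] [396.54216867 204.65060241]
scene [636 265   4  25  64] [638.       274.109375]
side [354 245  12  13 129] [359.58139535 251.13178295]
side [364 263  13  13 141] [369.95035461 269.38297872]
```

View pics/z4.png

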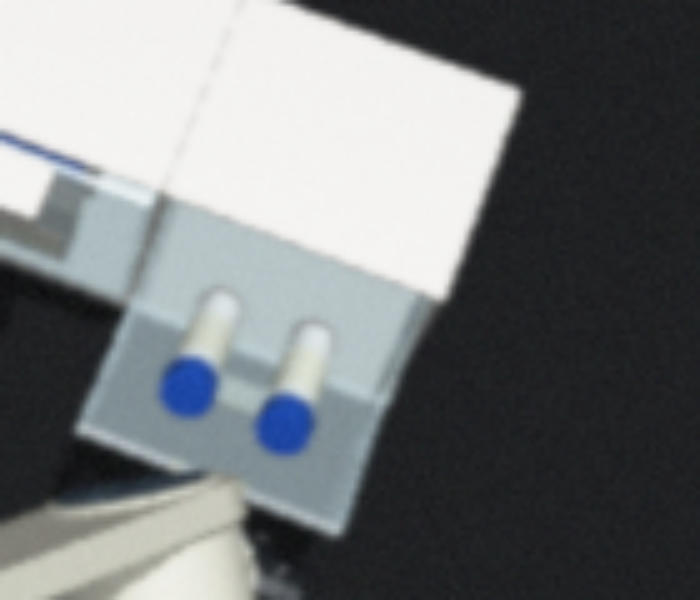

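View pics/side4.png

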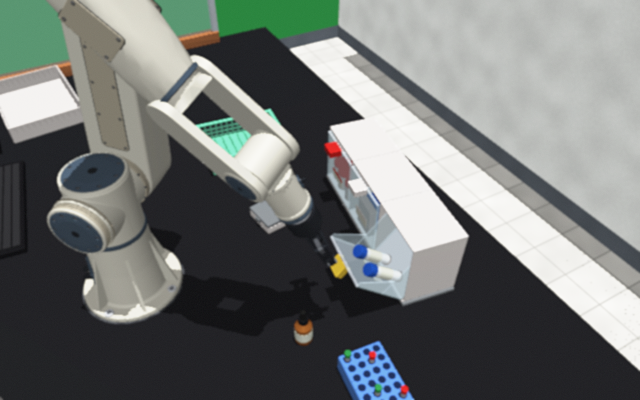

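Both caps are within about 1 px of my hinge-model prediction, in both views: (524,-266,102) and (514,-331,102). So I'll go straight to the first tube.

```bash
python3 - <<'E'
from h import *
e=plan([([470,-275,195],tool(0.15),3,.22),([524,-266,170],tool(0),4,.22),([524,-266,150],tool(0),1,.22)])
plan([([524,-266,93],tool(0),5,.22)],e)
E
```

```text
-1.76 0.5 -0.26 -0.001 0.094 0 0.22; -1.73 0.5 -0.43 -0.001 0.093 0 0.22; -1.69 0.51 -0.59 0 0.094 0 0.22; -1.19 0.43 0.81 0 0.038 0 0.22; -1.22 0.43 0.77 0 0.037 0 0.22; -1.25 0.42 0.72 0 0.038 0 0.22; -1.28 0.43 0.68 -0.001 0.037 0 0.22; 0 0 2 0 0 0 0.22 

8 end [ 524. -266.  150.] [3.141 0.    2.988]
0 0 1.14 0 0 0 0.22; 0 0 1.14 0 0 0 0.22; 0 0 1.14 0 0 0 0.22; 0 0 1.14 0 0 0 0.22; 0 0 1.14 0 0 0 0.22 

5 end [ 524. -266.   93.] [3.141 0.    2.988]
```

>>> jog_arm:
  increments: "-1.8 0.5 -0.3 0 0.093 0 0.22; -1.7 0.5 -0.4 0 0.093 0 0.22; -1.7 0.5 -0.6 0 0.093 0 0.22; -1.2 0.4 0.8 0 0.038 0 0.22; -1.2 0.4 0.8 0 0.038 0 0.22; -1.3 0.4 0.7 0 0.038 0 0.22; -1.3 0.4 0.7 0 0.038 0 0.22; 0 0 0 0 0 0 0.22"

```text
clock: 8.4
eef_pos: [524.4, -265.4, 165.0]
tcp_rot: [3.138, 0.01, 2.992]
contact_force: [0.1, 0.2, -0.1]
opening: 0.605
```

```bash
python3 - <<'E'
from h import *
im=r.grab_frame("wrist");c=cam("wrist");cv2.imwrite("pics/w5.png",im[:,:,::-1])
s=r.sense();print(s["qpos"],s["eef_pos"],s["tcp_rot"],s["opening"]*85)
for q in ([524,-266,102],[514,-331,102]): print(proj("wrist",q,c))
plan([([524,-266,93],tool(0),8,.22)])
E
```

```text
[-0.47615007  0.36070008  1.7842887   0.00840216  0.9882237  -1.90149814] [ 523.16788388 -265.41882359  165.26236935] [3.13763584 0.01020143 2.99153095] 52.38865105703904
[323.19112867 222.59282104]
[233.81632833 222.04490438]
0 -0.01 0.9 0 0.001 0 0.22; -0.01 -0.01 0.91 0.001 0.002 0.001 0.22; 0 -0.01 0.9 0 0.001 0 0.22; -0.01 -0.01 0.9 0.001 0.001 0.001 0.22; 0 0 0.91 0 0.001 0 0.22; -0.01 -0.01 0.9 0.001 0.002 0.001 0.22; -0.01 -0.01 0.9 0 0.001 0 0.22; -0.01 0 0.91 0.001 0.001 0.001 0.22 

8 end [ 524. -266.   93.] [-3.142  0.     2.988]
```

View pics/w5.png

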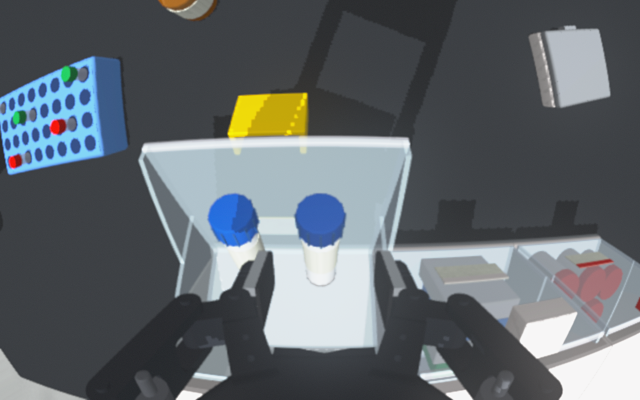

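Wrist view: the caps are at (320,221) and (234,220), as predicted, and the fingers straddle the left tube. Going down.

>>> jog_arm:
  increments: "0 -0.05 1.2 0 0.002 0 0.22; 0 0 1.2 0 0.002 0 0.22; 0 0 1.2 0 0.002 0 0.22; 0 0 1.1 0 0.002 0 0.22; 0 0 1 0 0.002 0 0.22; 0 0 0.8 0 0 0 0.22; 0 0 0.7 0 0 0 0.22; 0 0 0 0 0 0 0.22"

```text
clock: 9.25
eef_pos: [522.5, -266.2, 93.8]
tcp_rot: [3.138, 0.0, 2.99]
contact_force: [-0.4, 0.1, -0.0]
opening: 0.613
```

>>> jog_arm:
  increments: "0 0 0 0 0 0 0; 0 0 0 0 0 0 -0.2; 0 0 0 0 0 0 -0.3; 0 0 0 0 0 0 -0.4; 0 0 0 0 0 0 -0.5; 0 0 0 0 0 0 -0.5; 0 0 0 0 0 0 -0.5; 0 0 0 0 0 0 -0.5"
  squeeze: 20

```text
clock: 10.05
eef_pos: [523.3, -266.7, 95.2]
tcp_rot: [3.139, 0.002, 2.99]
contact_force: [-1.4, 0.2, 5.2]
opening: 0.388
```

```bash
python3 - <<'E'
from h import *
im=r.grab_frame("wrist");cv2.imwrite("pics/w6.png",im[:,:,::-1])
s=r.sense();print(s["eef_pos"],s["tcp_rot"],s["opening"]*85,s["contact_force"])
E
```

```text
[ 523.31347924 -266.64926844   95.23437867] [3.13885919e+00 2.24804765e-03 2.98986927e+00] 32.89377928566249 [-0.94710727 -0.7104116   5.7039499 ]
```

View pics/w6.png

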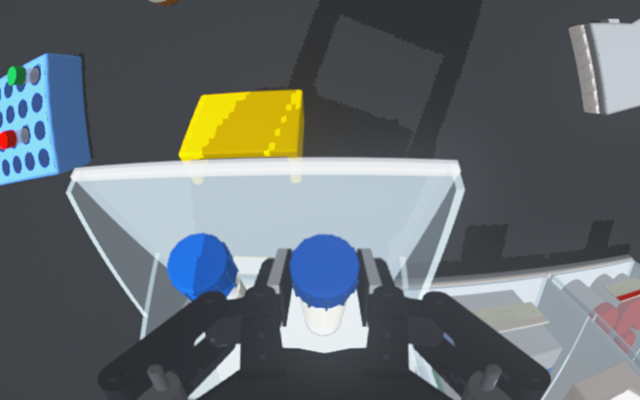

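>>> jog_arm:
  increments: "0 0 -0.4 0 0 0 -0.5; 0.6 0 -0.9 0 0 0 -0.5; 1.2 0 -1.3 0 0 0 -0.5; 1.4 0 -1.4 0 0 0 -0.5; 1.5 0 -1.5 0 0 0 -0.5; 1.5 0 -1.6 0 0 0 -0.5; 1.5 0 -1.6 0 0 0 -0.5; 0.6 0 -1 0 0 0 -0.5"

```text
clock: 10.9
eef_pos: [439.5, -253.9, 193.0]
tcp_rot: [3.139, 0.002, 2.99]
contact_force: [1.1, -0.3, 0.0]
opening: 0.387
```

```bash
cat >> h.py <<'E'
BY=np.radians(-5.87);B=np.array([480,395.5,0]);bx=np.array([np.cos(BY),np.sin(BY),0]);by=np.array([-np.sin(BY),np.cos(BY),0])
E
python3 - <<'E'
from h import *
im=r.grab_frame("scene");cv2.imwrite("pics/s7.png",im[:,:,::-1])
im=r.grab_frame("wrist");cv2.imwrite("pics/w7.png",im[:,:,::-1])
s=r.sense();print(s["qpos"],s["eef_pos"],s["tcp_rot"],s["opening"]*85,s["contact_force"])
t=B-30*bx+45*by
plan([(t+[0,0,200],tool(0.25,BY),18,-.5),(t+[0,0,110],tool(.5,BY),6,-.5)])
E
```

```text
[-0.52872504  0.2148161   1.91839343  0.00399312  1.00549465 -1.94955476] [ 440.88886368 -254.49425393  193.28144215] [3.13952072 0.00392949 2.98948784] 32.92098150464131 [-0.10651209 -0.70216731 -0.83791224]
0.51 3.84 -0.03 0 -0.014 -0.003 -0.5; 0.5 3.85 -0.04 0 -0.013 -0.003 -0.5; 0.49 3.85 -0.04 -0.001 -0.014 -0.002 -0.5; 0.48 3.84 -0.05 0 -0.014 -0.003 -0.5; 0.46 3.85 -0.06 0 -0.013 -0.003 -0.5; 0.46 3.85 -0.06 0 -0.014 -0.003 -0.5; 0.44 3.86 -0.06 -0.001 -0.014 -0.002 -0.5; 0.43 3.85 -0.07 0 -0.013 -0.003 -0.5 

0.42 3.85 -0.08 0 -0.014 -0.003 -0.5; 0.41 3.86 -0.08 0 -0.014 -0.003 -0.5; 0.39 3.85 -0.08 -0.001 -0.013 -0.002 -0.5; 0.39 3.86 -0.09 0 -0.014 -0.003 -0.5; 0.37 3.86 -0.09 0 -0.014 -0.003 -0.5; 0.36 3.86 -0.1 0 -0.013 -0.003 -0.5; 0.35 3.86 -0.1 -0.001 -0.014 -0.002 -0.5; 0.34 3.86 -0.11 0 -0.014 -0.003 -0.5 

0.33 3.87 -0.1 0 -0.013 -0.003 -0.5; 0.31 3.86 -0.12 0 -0.014 -0.003 -0.5; 0.37 0 1.45 0 -0.042 0 -0.5; 0.43 0 1.44 0 -0.041 0 -0.5; 0.49 0 1.42 0 -0.042 0 -0.5; 0.55 0 1.4 0 -0.042 0 -0.5; 0.61 0 1.37 0 -0.041 0 -0.5; 0.66 0 1.34 0 -0.042 0 -0.5 

24 end [454.8 443.3 110.1] [-3.141  0.5    3.04 ]
```

View pics/w7.png

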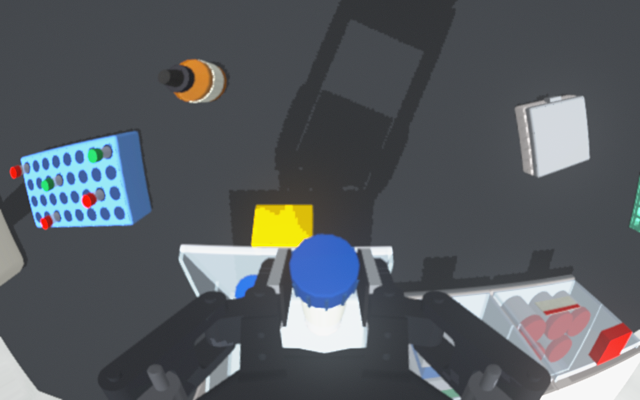

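View pics/s7.png

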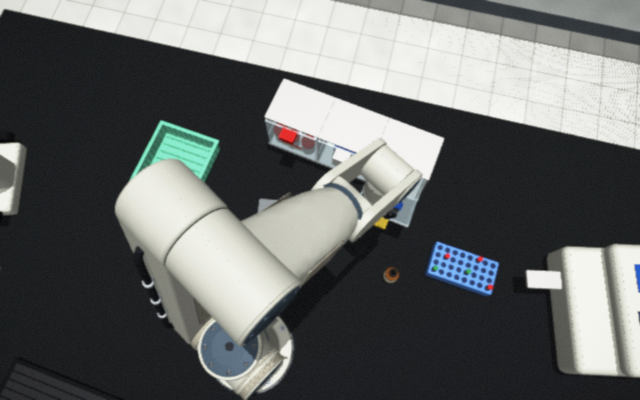

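The tube is held and clear of the bin. Next I carry it to the basket.

>>> jog_arm:
  increments: "0.5 2 0 0 -0.014 -0.003 -0.5; 0.5 3.5 0 0 -0.014 -0.003 -0.5; 0.5 4.2 0 0 -0.014 -0.003 -0.5; 0.5 4.2 0 0 -0.014 -0.003 -0.5; 0.5 4.2 -0.1 0 -0.014 -0.003 -0.5; 0.4 4.2 -0.1 0 -0.014 -0.003 -0.5; 0.4 4.2 -0.1 0 -0.014 -0.003 -0.5; 0.4 4.2 -0.1 0 -0.014 -0.003 -0.5"

```text
clock: 11.8
eef_pos: [447.0, 57.0, 194.4]
tcp_rot: [3.14, 0.114, 3.014]
contact_force: [1.0, -0.5, 0.1]
opening: 0.386
```

>>> jog_arm:
  increments: "0.4 4.2 -0.1 0 -0.014 -0.003 -0.5; 0.4 4.2 -0.1 0 -0.014 -0.003 -0.5; 0.4 4.2 -0.1 0 -0.014 -0.003 -0.5; 0.4 4.2 -0.1 0 -0.014 -0.003 -0.5; 0.4 4.2 -0.1 0 -0.014 -0.003 -0.5; 0.4 4 -0.1 0 -0.014 -0.003 -0.5; 0.3 3.9 -0.1 0 -0.014 -0.003 -0.5; 0.3 3.5 -0.1 0 -0.014 -0.003 -0.5"

```text
clock: 12.6
eef_pos: [454.0, 383.0, 197.0]
tcp_rot: [-3.139, 0.226, 3.039]
contact_force: [0.9, -1.0, -0.5]
opening: 0.393
```

```bash
python3 - <<'E'
from h import *
s=r.sense();print(s["qpos"],s["eef_pos"],s["tcp_rot"],s["opening"]*85)
t=B-30*bx+45*by
plan([(t+[0,0,120],tool(.5,BY),7,-.5),(t+[0,0,120],tool(.5,BY),1,-.5)])
E
```

```text
[ 0.80080415  0.27533591  1.84914866 -0.23018086  0.8909661  -0.53341388] [453.95136297 382.96546816 197.02739483] [-3.139036    0.22581834  3.03909704] 33.40043005257744
0.32 0.86 1.05 0 -0.039 0 -0.5; 0.36 0.86 1.04 -0.001 -0.039 0 -0.5; 0.41 0.86 1.03 0 -0.04 0 -0.5; 0.44 0.86 1.01 0 -0.039 0 -0.5; 0.48 0.87 0.99 -0.001 -0.039 0 -0.5; 0.52 0.86 0.97 0 -0.039 0 -0.5; 0.56 0.85 0.95 -0.001 -0.039 0 -0.5; 0 0 0 0 0 0 -0.5 

8 end [454.7 443.3 120. ] [3.141 0.5   3.04 ]
```

>>> jog_arm:
  increments: "0.3 0.9 1.1 0 -0.04 0 -0.5; 0.4 0.9 1.1 0 -0.04 0 -0.5; 0.4 0.9 1 0 -0.04 0 -0.5; 0.4 0.9 1 0 -0.04 0 -0.5; 0.5 0.9 1 0 -0.04 0 -0.5; 0.5 0.9 1 0 -0.04 0 -0.5; 0.5 0.6 1 0 -0.035 0 -0.5; 0 0 0 0 0 0 -0.5"

```text
clock: 13.4
eef_pos: [455.0, 440.5, 116.7]
tcp_rot: [-3.135, 0.499, 3.043]
contact_force: [-0.6, -1.3, 0.1]
opening: 0.389
```

```bash
python3 - <<'E'
from h import *
s=r.sense();print(s["qpos"],s["eef_pos"],s["tcp_rot"],s["opening"]*85,s["contact_force"])
cv2.imwrite("pics/w8.png",r.grab_frame("wrist")[:,:,::-1])
cv2.imwrite("pics/s8.png",cv2.resize(r.grab_frame("side")[60:210,150:350],None,fx=4,fy=4)[:,:,::-1])
t=B-30*bx+45*by
e=plan([(t+[0,0,40],tool(.5,BY),7,-.5)])
e=plan([(t+[0,0,14],tool(.5,BY),8,-.5)],e)
E
```

```text
[ 1.001218    0.43162126  1.9292446  -0.74220967  0.68824502  0.09389653] [455.00297597 440.47692251 116.73465039] [-3.13498708  0.49878557  3.04268249] 33.071401296551166 [-0.56475478 -1.30957038  0.05607345]
0.56 0.04 0.98 -0.001 0 0 -0.5; 0.56 0.05 0.98 0 0 0 -0.5; 0.56 0.04 0.97 -0.001 0 0.001 -0.5; 0.56 0.04 0.98 0 -0.001 0 -0.5; 0.56 0.04 0.98 -0.001 0 0 -0.5; 0.56 0.05 0.98 0 0 0 -0.5; 0.56 0.04 0.97 -0.001 0 0 -0.5 

7 end [454.7 443.4  40. ] [3.142 0.5   3.039]
0.16 0 0.29 0 0 0 -0.5; 0.15 0 0.28 0 0 0 -0.5; 0.16 0 0.29 0 0 0 -0.5; 0.15 0 0.28 0 0 0 -0.5; 0.16 0 0.29 0 0 0 -0.5; 0.15 0 0.28 0 0 0 -0.5; 0.16 0 0.29 0 0 0 -0.5; 0.15 0 0.28 0 0 0 -0.5 

8 end [454.8 443.4  14.1] [3.142 0.5   3.039]
```

View pics/w8.png

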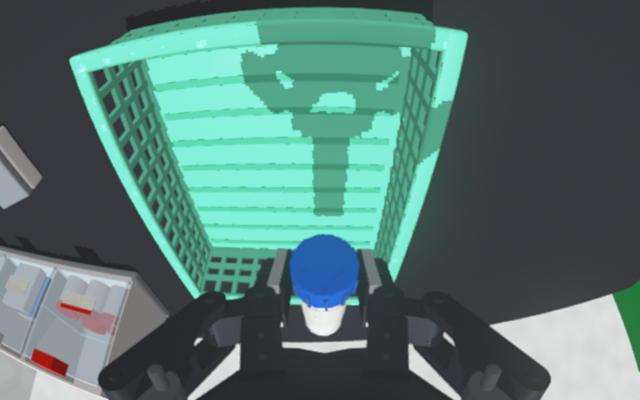

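View pics/s8.png

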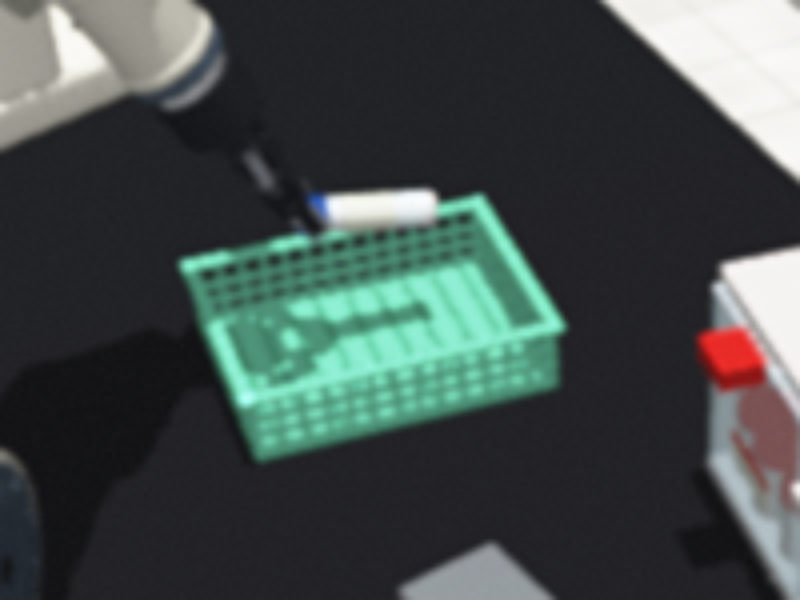

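Side view: the tube is held nearly level above the basket, foot towards the far wall. The wrist view shows it inside the walls. Lowering.

>>> jog_arm:
  increments: "0.5 0 0.9 0 0 0 -0.5; 0.6 0 1.1 0 0 0 -0.5; 0.7 0 1.2 0 0 0 -0.5; 0.7 0 1.2 0 0 0 -0.5; 0.6 0 1 0 0 0 -0.5; 0.5 0 0.9 0 0 0 -0.5; 0.4 0 0.6 0 0 0 -0.5; 0 0 0 0 0 0 -0.5"

```text
clock: 14.3
eef_pos: [454.3, 439.6, 38.7]
tcp_rot: [-3.137, 0.5, 3.039]
contact_force: [-0.4, 0.2, -0.8]
opening: 0.384
```

>>> jog_arm:
  increments: "0.15 0 0.28 0 0 0 -0.5; 0.15 0 0.28 0 0 0 -0.5; 0.15 0 0.28 0 0 0 -0.5; 0.15 0 0.28 0 0 0 -0.5; 0.15 0 0.28 0 0 0 -0.5; 0 0 0 0 0 0 -0.5; 0 0 0 0 0 0 -0.5; 0 0 0 0 0 0 -0.5"

```text
clock: 15.1
eef_pos: [454.8, 440.3, 24.2]
tcp_rot: [-3.139, 0.501, 3.039]
contact_force: [-0.8, -0.7, 1.2]
opening: 0.388
```

```bash
python3 - <<'E'
from h import *
s=r.sense();print(s["qpos"],s["eef_pos"],s["tcp_rot"],s["opening"]*85,s["contact_force"])
cv2.imwrite("pics/s9.png",cv2.resize(r.grab_frame("side")[60:210,150:350],None,fx=4,fy=4)[:,:,::-1])
E
```

```text
[ 1.00179866  0.58673228  1.96050665 -0.93961243  0.56191251  0.33870977] [454.80328384 440.30839829  24.18772285] [-3.13886033  0.50083723  3.0387747 ] 32.9960252789998 [-0.81391036 -0.65452478  1.23661941]
```

View pics/s9.png

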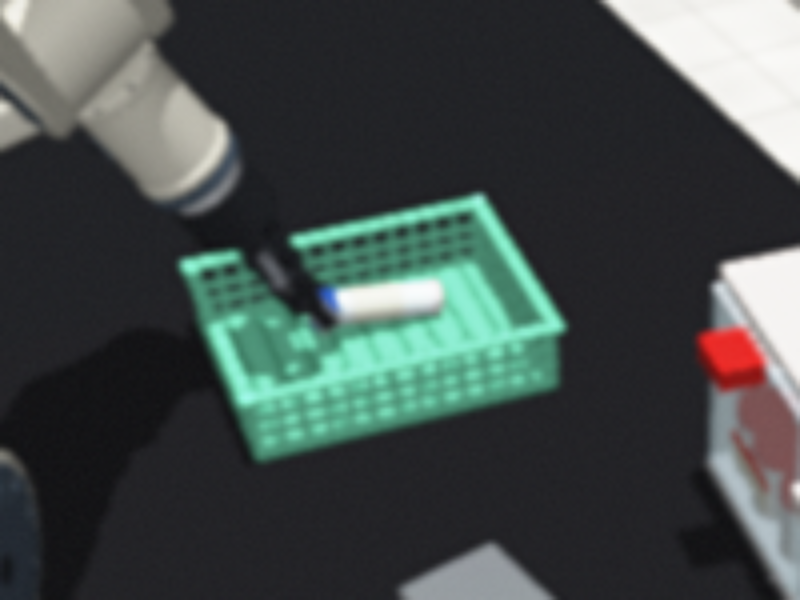

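>>> jog_arm:
  increments: "0.1 0 0.18 0 0 0 -0.5; 0.1 0 0.18 0 0 0 -0.5; 0.1 0 0.18 0 0 0 -0.5; 0.05 0 0.1 0 0 0 -0.5; 0.05 0 0.1 0 0 0 -0.5; 0 0 0 0 0 0 -0.5; 0 0 0 0 0 0 -0.5; 0 0 0 0 0 0 -0.5"

```text
clock: 15.95
eef_pos: [454.8, 440.2, 15.6]
tcp_rot: [-3.139, 0.501, 3.039]
contact_force: [-1.5, -0.4, 1.8]
opening: 0.389
```

```bash
python3 - <<'E'
from h import *
s=r.sense();print(s["eef_pos"],s["tcp_rot"],s["opening"]*85,s["contact_force"],s["wrist_torque"])
cv2.imwrite("pics/s10.png",cv2.resize(r.grab_frame("side")[60:210,150:350],None,fx=4,fy=4)[:,:,::-1])
cv2.imwrite("pics/w10.png",r.grab_frame("wrist")[:,:,::-1])
E
```

```text
[454.76463578 440.20104402  15.64622387] [-3.13876406  0.50067154  3.03879244] 33.02664030546389 [-1.50945451 -0.37293246  1.75333416] [ 0.02808091  0.14326542 -0.01091897]
```

View pics/s10.png

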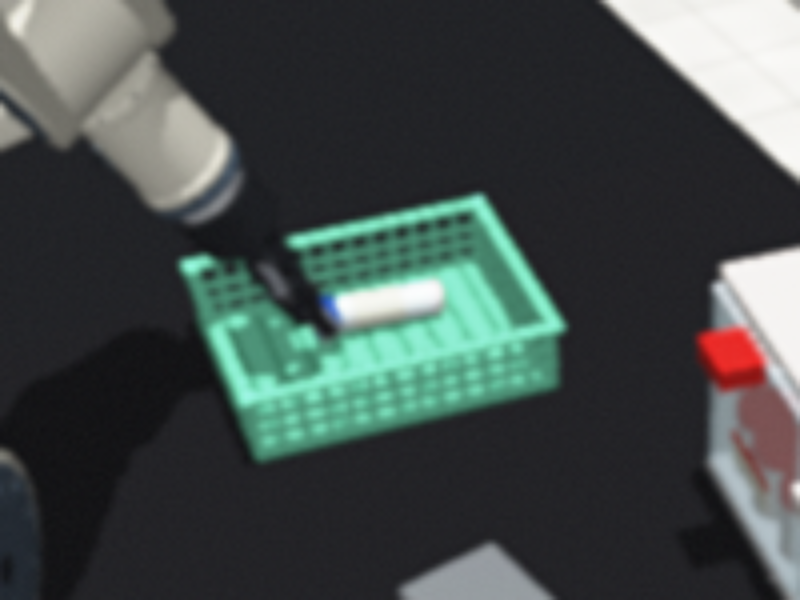

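View pics/w10.png

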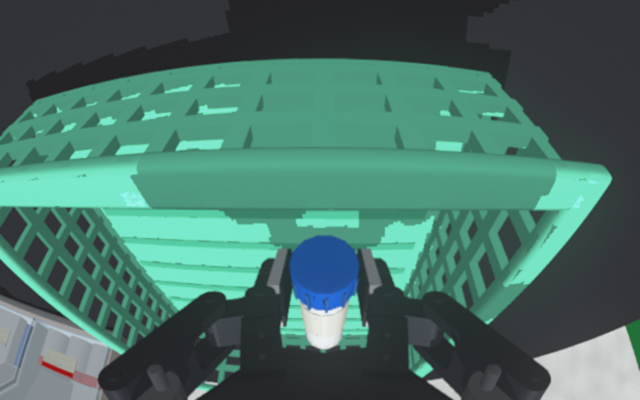

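>>> jog_arm:
  increments: "0.05 0 0.1 0 0 0 -0.5; 0.05 0 0.08 0 0 0 -0.5; 0 0 0 0 0 0 -0.5; 0 0 0 0 0 0 -0.5; 0 0 0 0 0 0 -0.5; 0 0 0 0 0 0 -0.5; 0 0 0 0 0 0 -0.5; 0 0 0 0 0 0 -0.5"

```text
clock: 16.85
eef_pos: [454.8, 440.2, 13.6]
tcp_rot: [-3.139, 0.501, 3.039]
contact_force: [-1.4, -0.1, 1.7]
opening: 0.388
```

>>> jog_arm:
  increments: "0.05 0 0.1 0 0 0 -0.5; 0.05 0 0.08 0 0 0 -0.5; 0 0 0 0 0 0 -0.5; 0 0 0 0 0 0 -0.5; 0 0 0 0 0 0 -0.5; 0 0 0 0 0 0 -0.5; 0 0 0 0 0 0 -0.5; 0 0 0 0 0 0 -0.5"

```text
clock: 17.65
eef_pos: [454.8, 440.4, 12.1]
tcp_rot: [-3.139, 0.501, 3.039]
contact_force: [-5.3, -1.5, 10.3]
opening: 0.388
```

```bash
python3 - <<'E'
from h import *
s=r.sense();print(s["eef_pos"],s["contact_force"],s["wrist_torque"])
im=r.grab_frame("side");cv2.imwrite("pics/s11.png",cv2.resize(im[110:160,210:280],None,fx=10,fy=10,interpolation=cv2.INTER_CUBIC)[:,:,::-1])
# expected lying: axis line proj
c=np.array([454.8,440.2,20])
Rt=tool(.5,BY); p=np.array(s["eef_pos"])-7*Rt[:,2]; print("cap est",p,proj("side",p)); 
for z in(17.5,20,25): print(z,proj("side",[p[0],p[1],z]),[proj("side",np.array([p[0],p[1],z])+d*bx) for d in (11,-11)],proj("side",np.r_[(p+103*bx)[:2],17.5]))
E
```

```text
[454.81720685 440.39362855  12.13362173] [-5.27283126 -1.51479973 10.26828657] [-0.27205154 -0.01688454 -0.18964037]
cap est [451.47882515 440.7368502   18.27669966] [230.90917586 139.96202156]
17.5 [230.93346689 140.14483183] [array([234.00927489, 139.42195884]), array([227.84674581, 140.87026959])] [259.31460589 133.47472801]
20 [230.85522857 139.55602306] [array([233.93411731, 138.83350044]), array([227.76540535, 140.28111168])] [259.31460589 133.47472801]
25 [230.69830123 138.37501355] [array([233.78336994, 137.65319968]), array([227.60225502, 139.09939582])] [259.31460589 133.47472801]
```

View pics/s11.png

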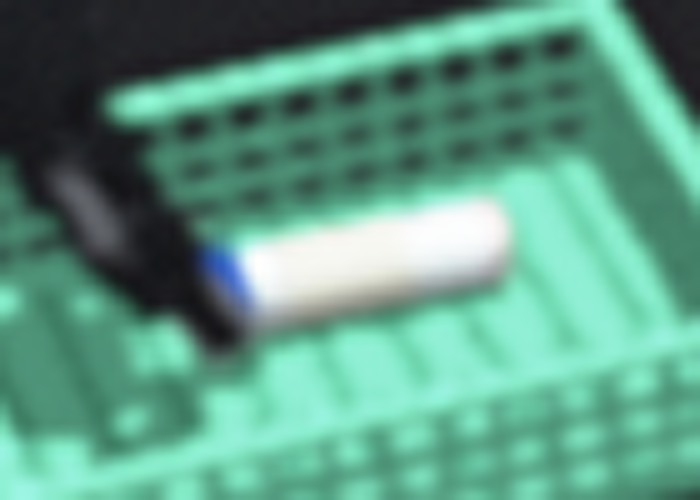

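Contact rose to 10 N at TCP z≈12, so the tube is down: foot crop (500,235), cap (225,275), level. Next I release it gently and back out.

>>> jog_arm:
  increments: "-0.02 0 -0.05 0 0 0 -0.2; 0 0 0 0 0 0 -0.1; 0 0 0 0 0 0 0; 0 0 0 0 0 0 0.1; 0 0 0 0 0 0 0.22; 0 0 -0.5 0 0 0 0.22; 0 0 -1.5 0 0 0 0.22; 0 0 -2.5 0 0 0 0.22"

```text
clock: 18.5
eef_pos: [432.8, 442.3, 51.1]
tcp_rot: [-3.137, 0.5, 3.039]
contact_force: [0.3, 0.6, 0.6]
opening: 0.613
```

>>> jog_arm:
  increments: "0 0 -3 0 0 0 0.22; 0 0 -3.5 0 0 0 0.22; 0 0 -3.5 0 0 0 0.22; 0 -1 -2 0 0.04 0 0.22; 0 -2 -1 0 0.05 0 0.22; 0 -3 0 0 0.05 0 0.22; 0 -4 0 0 0.05 0 0.22; 0 -4 0 0 0.05 0 0.22"

```text
clock: 19.3
eef_pos: [356.5, 309.8, 166.7]
tcp_rot: [-3.141, 0.26, 3.039]
contact_force: [0.9, 0.1, 1.0]
opening: 0.613
```

```bash
python3 - <<'E'
from h import *
s=r.sense();print(s["eef_pos"],s["tcp_rot"],s["qpos"],s["opening"]*85)
im=r.grab_frame("side");cv2.imwrite("pics/s12.png",cv2.resize(im[60:310,150:500],None,fx=2.2,fy=2.2,interpolation=cv2.INTER_CUBIC)[:,:,::-1])
plan([([470,-200,215],tool(0),18,.22),([514,-331,170],tool(0),6,.22)])
E
```

```text
[356.5431322  309.75164295 166.71310152] [-3.1410906   0.25961789  3.03949548] [ 0.86638136  0.12873107  2.13122997 -0.31336126  0.75756509 -0.38703014] 52.080179327672575
-0.96 -2.72 -0.02 0 0.014 0.003 0.22; -0.97 -2.72 -0.02 0 0.014 0.003 0.22; -0.97 -2.71 -0.05 0 0.015 0.002 0.22; -0.98 -2.71 -0.06 0 0.014 0.003 0.22; -0.99 -2.71 -0.07 0 0.014 0.003 0.22; -0.99 -2.71 -0.08 0 0.014 0.003 0.22; -1 -2.7 -0.1 0 0.014 0.003 0.22; -1.01 -2.7 -0.11 0 0.014 0.003 0.22 

-1.01 -2.7 -0.13 0 0.015 0.002 0.22; -1.02 -2.69 -0.14 0 0.014 0.003 0.22; -1.02 -2.7 -0.16 0 0.014 0.003 0.22; -1.03 -2.69 -0.17 0 0.014 0.003 0.22; -1.04 -2.68 -0.19 0.001 0.014 0.003 0.22; -1.04 -2.69 -0.19 0 0.014 0.002 0.22; -1.04 -2.68 -0.22 0 0.015 0.003 0.22; -1.05 -2.67 -0.22 0 0.014 0.003 0.22 

-1.05 -2.68 -0.25 0 0.014 0.003 0.22; -1.05 -2.67 -0.25 0 0.014 0.003 0.22; -1.06 -2.04 0.75 0 0 0 0.22; -1.06 -2.05 0.75 0 0 0 0.22; -1.06 -2.04 0.75 0 0 0 0.22; -1.06 -2.05 0.75 0 0 0 0.22; -1.06 -2.04 0.75 0 0 0 0.22; -1.06 -2.05 0.75 0 0 0 0.22 

24 end [ 514. -331.  170.] [-3.141  0.     2.988]
```

View pics/s12.png

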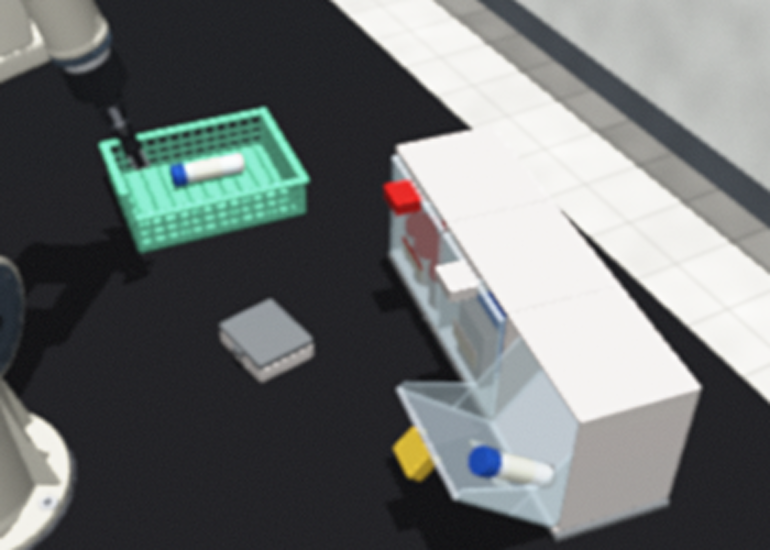

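The first tube lies flat in the basket, the bin stays open and the second cap is in place. Going back for it.

>>> jog_arm:
  increments: "-1 -3 -0.3 0 0.017 0.003 0.22; -1.1 -3.6 -0.3 0 0.017 0.003 0.22; -1.2 -3.8 -0.3 0 0.018 0.003 0.22; -1.4 -3.8 -0.3 0 0.018 0.003 0.22; -1.4 -3.8 -0.4 0 0.018 0.004 0.22; -1.4 -3.8 -0.3 0 0.018 0.004 0.22; -1.4 -3.8 -0.3 0 0.018 0.004 0.22; -1.4 -3.8 -0.3 0 0.018 0.004 0.22"

```text
clock: 20.15
eef_pos: [419.0, 5.5, 211.5]
tcp_rot: [3.138, 0.12, 3.01]
contact_force: [0.9, 0.7, -0.2]
opening: 0.612
```

>>> jog_arm:
  increments: "-1.4 -3.8 -0.3 0 0.018 0.003 0.22; -1.4 -3.8 -0.3 0 0.018 0.003 0.22; -1.4 -3.8 -0.3 0 0.02 0.003 0.22; -1.4 -3.8 -0.3 0 0.02 0.004 0.22; -1.4 -3.8 0 0 0.02 0.004 0.22; -1.4 -3.6 0 0 0.02 0.004 0.22; -1 -2.5 0 0 0 0.004 0.22; 0 0 0 0 0 0 0.22"

```text
clock: 20.95
eef_pos: [476.1, -257.6, 227.9]
tcp_rot: [3.139, 0.004, 2.983]
contact_force: [0.3, 0.1, -0.4]
opening: 0.608
```

```bash
python3 - <<'E'
from h import *
plan([([514,-331,140],tool(0),8,.22)])
E
```

```text
-0.61 -0.83 1.1 0 0.001 -0.001 0.22; -0.61 -0.84 1.1 0.001 0 0 0.22; -0.6 -0.83 1.1 0 0.001 -0.001 0.22; -0.61 -0.84 1.09 0 0 -0.001 0.22; -0.61 -0.83 1.1 0.001 0.001 0 0.22; -0.61 -0.84 1.1 0 0 -0.001 0.22; -0.6 -0.83 1.1 0 0.001 0 0.22; -0.61 -0.84 1.1 0.001 0 -0.001 0.22 

8 end [ 514. -331.  140.] [-3.141  0.     2.988]
```

>>> jog_arm:
  increments: "-0.8 -1 0.4 0 0 0 0.22; -0.8 -1.1 0.6 0 0 -0.001 0.22; -0.8 -1.1 0.8 0 0 -0.001 0.22; -0.8 -1.1 1 0 0 -0.001 0.22; -0.8 -1.1 1 0 0 -0.001 0.22; -0.8 -1.3 1.2 0 0 -0.001 0.22; 0 0 0.8 0 0 0 0.22; 0 0 0 0 0 0 0.22"

```text
clock: 21.75
eef_pos: [511.3, -327.6, 167.4]
tcp_rot: [3.136, -0.001, 2.99]
contact_force: [0.1, 0.0, 0.2]
opening: 0.606
```

```bash
python3 - <<'E'
from h import *
im=r.grab_frame("wrist");c=cam("wrist");cv2.imwrite("pics/w13.png",im[:,:,::-1])
hsv=cv2.cvtColor(im[:,:,::-1].copy(),cv2.COLOR_BGR2HSV);m=cv2.inRange(hsv,(108,170,60),(125,255,255))
nn,l,st,ce=cv2.connectedComponentsWithStats(m)
for k in range(1,nn):
    if st[k,4]>300: print(st[k],ce[k],plane("wrist",ce[k],104,c))
print(proj("wrist",[514,-331,102],c))
plan([([514,-331,93.5],tool(0),8,.22)])
E
```

```text
[ 298  199   45   38 1169] [318.70487596 216.90419162] [ 507.44942655 -330.51094269  104.        ]
[319.49222371 224.3707574 ]
-0.04 -0.04 0.94 0.001 0 0 0.22; -0.03 -0.05 0.93 0 0 0 0.22; -0.04 -0.04 0.94 0.001 0 0.001 0.22; -0.03 -0.04 0.93 0.001 0 0 0.22; -0.04 -0.04 0.94 0 0 0 0.22; -0.03 -0.04 0.94 0.001 0 0 0.22; -0.04 -0.04 0.93 0 0 0.001 0.22; -0.04 -0.04 0.94 0.001 0 0 0.22 

8 end [ 514.  -331.    93.5] [3.142 0.    2.988]
```

View pics/w13.png

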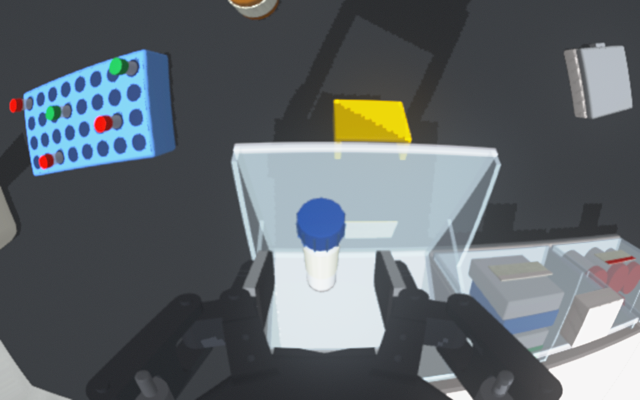

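>>> jog_arm:
  increments: "-0.1 -0.1 1.2 0.002 0 0 0.22; -0.1 -0.1 1.3 0.002 0 0 0.22; 0 -0.1 1.3 0 0 0 0.22; 0 0 1.2 0 0 0 0.22; 0 0 1 0 0 0 0.22; 0 0 0.8 0 0 0 0.22; 0 0 0.6 0 0 0 0.22; 0 0 0 0 0 0 0.22"

```text
clock: 22.6
eef_pos: [513.6, -331.1, 94.6]
tcp_rot: [3.141, 0.001, 2.99]
contact_force: [-0.3, -1.0, 0.5]
opening: 0.612
```

>>> jog_arm:
  increments: "0 0 0 0 0 0 0; 0 0 0 0 0 0 -0.2; 0 0 0 0 0 0 -0.3; 0 0 0 0 0 0 -0.4; 0 0 0 0 0 0 -0.5; 0 0 0 0 0 0 -0.5; 0 0 0 0 0 0 -0.5; 0 0 0 0 0 0 -0.5"

```text
clock: 23.4
eef_pos: [514.2, -331.5, 95.9]
tcp_rot: [-3.141, 0.003, 2.99]
contact_force: [-0.6, 0.5, 4.5]
opening: 0.389
```

>>> jog_arm:
  increments: "0 0 -0.4 0 0 0 -0.5; 0.6 0 -0.9 0 0 0 -0.5; 1.2 0 -1.3 0 0 0 -0.5; 1.4 0 -1.4 0 0 0 -0.5; 1.5 0 -1.5 0 0 0 -0.5; 1.5 0 -1.6 0 0 0 -0.5; 1.5 0 -1.6 0 0 0 -0.5; 0.6 0 -1 0 0 0 -0.5"

```text
clock: 24.2
eef_pos: [430.4, -318.5, 193.6]
tcp_rot: [-3.141, 0.003, 2.99]
contact_force: [-0.6, -0.3, -0.9]
opening: 0.392
```

```bash
python3 - <<'E'
from h import *
im=r.grab_frame("wrist");cv2.imwrite("pics/w14.png",im[:,:,::-1])
t=B-30*bx-45*by
plan([(t+[0,0,200],tool(0.25,BY),16,-.5),(t+[0,0,110],tool(.5,BY),8,-.5)])
E
```

```text
0.55 4.17 -0.04 0 -0.015 -0.003 -0.5; 0.53 4.17 -0.05 -0.001 -0.016 -0.003 -0.5; 0.52 4.17 -0.05 0 -0.015 -0.003 -0.5; 0.5 4.18 -0.06 -0.001 -0.015 -0.003 -0.5; 0.49 4.18 -0.06 0 -0.016 -0.003 -0.5; 0.48 4.17 -0.07 -0.001 -0.015 -0.003 -0.5; 0.47 4.18 -0.07 0 -0.016 -0.003 -0.5; 0.45 4.18 -0.09 -0.001 -0.015 -0.004 -0.5 

0.43 4.18 -0.08 0 -0.015 -0.003 -0.5; 0.42 4.19 -0.09 -0.001 -0.016 -0.003 -0.5; 0.41 4.18 -0.09 0 -0.015 -0.003 -0.5; 0.39 4.19 -0.1 -0.001 -0.015 -0.003 -0.5; 0.37 4.19 -0.1 0 -0.016 -0.003 -0.5; 0.37 4.19 -0.1 -0.001 -0.015 -0.003 -0.5; 0.35 4.19 -0.11 0 -0.015 -0.003 -0.5; 0.33 4.19 -0.11 0 -0.016 -0.003 -0.5 

0.28 0 1.09 0 -0.031 0 -0.5; 0.31 0 1.08 0 -0.031 0 -0.5; 0.35 0 1.07 0 -0.032 0 -0.5; 0.38 0 1.06 0 -0.031 0 -0.5; 0.41 0 1.05 0 -0.031 0 -0.5; 0.44 0 1.03 0 -0.031 0 -0.5; 0.48 0 1.02 0 -0.032 0 -0.5; 0.51 0 1 0 -0.031 0 -0.5 

24 end [445.5 353.8 110. ] [-3.141  0.5    3.039]
```

View pics/w14.png

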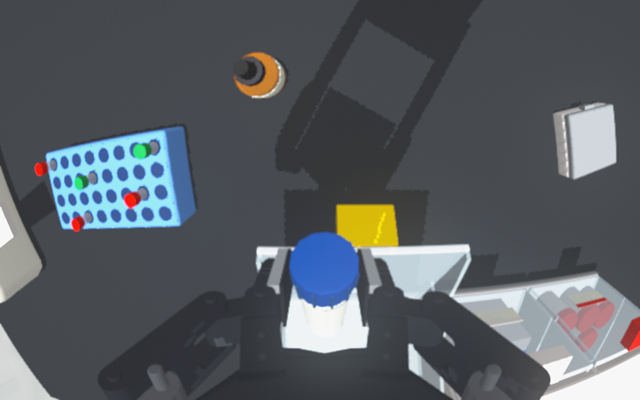

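>>> jog_arm:
  increments: "0.5 2 0 0 -0.015 -0.003 -0.5; 0.5 3.5 0 0 -0.015 -0.003 -0.5; 0.5 4.3 -0.1 0 -0.015 -0.003 -0.5; 0.5 4.3 -0.1 0 -0.015 -0.003 -0.5; 0.5 4.3 -0.1 0 -0.015 -0.003 -0.5; 0.5 4.3 -0.1 0 -0.015 -0.003 -0.5; 0.5 4.3 -0.1 0 -0.015 -0.003 -0.5; 0.5 4.3 -0.1 0 -0.015 -0.003 -0.5"

```text
clock: 25.05
eef_pos: [435.5, -1.4, 196.0]
tcp_rot: [-3.14, 0.124, 3.014]
contact_force: [1.1, 0.7, -0.8]
opening: 0.384
```

>>> jog_arm:
  increments: "0.4 4.3 -0.1 0 -0.015 -0.003 -0.5; 0.4 4.3 -0.1 0 -0.015 -0.003 -0.5; 0.4 4.3 -0.1 0 -0.015 -0.003 -0.5; 0.4 4.3 -0.1 0 -0.015 -0.003 -0.5; 0.4 4.3 -0.1 0 -0.015 -0.003 -0.5; 0.4 4.2 -0.1 0 -0.015 -0.003 -0.5; 0.4 3.8 -0.1 0 -0.015 -0.003 -0.5; 0.3 3 0 0 -0.015 -0.003 -0.5"

```text
clock: 25.85
eef_pos: [442.0, 326.1, 196.3]
tcp_rot: [-3.136, 0.243, 3.04]
contact_force: [0.7, -0.0, -0.4]
opening: 0.388
```

```bash
python3 - <<'E'
from h import *
t=B-30*bx-42*by
plan([(t+[0,0,110],tool(.5,BY),8,-.5)])
E
```

```text
0.25 0.39 1.05 -0.001 -0.032 0 -0.5; 0.29 0.39 1.04 0 -0.032 0 -0.5; 0.31 0.39 1.03 -0.001 -0.032 0.001 -0.5; 0.35 0.39 1.01 0 -0.032 0 -0.5; 0.39 0.39 1.01 -0.001 -0.032 0 -0.5; 0.41 0.39 1 -0.001 -0.033 0 -0.5; 0.45 0.39 0.98 0 -0.032 0 -0.5; 0.48 0.38 0.96 -0.001 -0.032 0.001 -0.5 

8 end [445.8 356.8 110. ] [3.141 0.5   3.039]
```

>>> jog_arm:
  increments: "0.3 0.4 1 0 -0.037 0 -0.5; 0.3 0.4 1 0 -0.037 0 -0.5; 0.4 0.4 1 0 -0.037 0 -0.5; 0.4 0.4 1 0 -0.037 0 -0.5; 0.4 0.4 1 0 -0.037 0 -0.5; 0.5 0.4 1 0 -0.037 0 -0.5; 0.5 0.4 1 0 -0.036 0 -0.5; 0 0 0 0 0 0 -0.5"

```text
clock: 26.65
eef_pos: [441.8, 350.8, 118.6]
tcp_rot: [-3.132, 0.499, 3.044]
contact_force: [0.8, -0.3, -0.2]
opening: 0.387
```

```bash
python3 - <<'E'
from h import *
s=r.sense();print(s["eef_pos"],s["tcp_rot"])
cv2.imwrite("pics/s15.png",cv2.resize(r.grab_frame("side")[60:210,150:350],None,fx=4,fy=4)[:,:,::-1])
E
```

```text
[441.77358305 350.78061216 118.64043416] [-3.13152788  0.49882893  3.04406166]
```

View pics/s15.png

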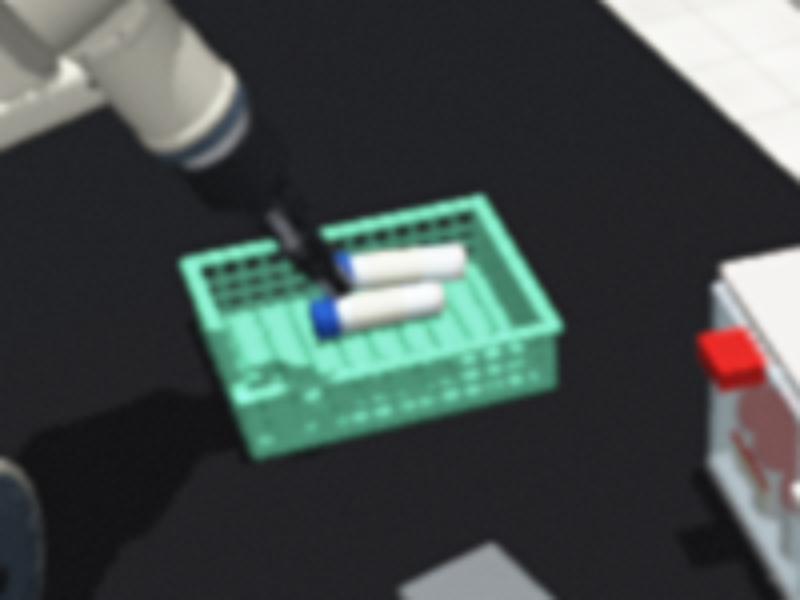

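The second tube hangs above the basket, and the first lies undisturbed beside it. Lowering the same way.

>>> jog_arm:
  increments: "0.5 0.1 0.9 -0.003 0 0 -0.5; 0.6 0.1 1.1 -0.003 0 0 -0.5; 0.7 0.1 1.2 -0.003 0 0 -0.5; 0.7 0.1 1.2 0 0 0 -0.5; 0.6 0 1.1 0 0 0 -0.5; 0.5 0 0.9 0 0 0 -0.5; 0.4 0 0.6 0 0 0 -0.5; 0 0 0 0 0 0 -0.5"

```text
clock: 27.5
eef_pos: [442.4, 354.8, 40.0]
tcp_rot: [3.14, 0.5, 3.041]
contact_force: [-0.9, -0.5, 0.1]
opening: 0.387
```

>>> jog_arm:
  increments: "0.15 0 0.28 0 0 0 -0.5; 0.15 0 0.28 0 0 0 -0.5; 0.15 0 0.28 0 0 0 -0.5; 0.15 0 0.28 0 0 0 -0.5; 0.15 0 0.28 0 0 0 -0.5; 0.1 0 0.15 0 0 0 -0.5; 0 0 0 0 0 0 -0.5; 0 0 0 0 0 0 -0.5"

```text
clock: 28.3
eef_pos: [442.3, 355.6, 22.7]
tcp_rot: [3.139, 0.501, 3.041]
contact_force: [1.4, 4.0, 1.8]
opening: 0.389
```

```bash
python3 - <<'E'
from h import *
s=r.sense();print(s["eef_pos"],s["contact_force"],s["wrist_torque"])
cv2.imwrite("pics/s16.png",cv2.resize(r.grab_frame("side")[60:210,150:350],None,fx=4,fy=4)[:,:,::-1])
cv2.imwrite("pics/w16.png",r.grab_frame("wrist")[:,:,::-1])
E
```

```text
[442.27476974 355.61740375  22.65963665] [1.37949767 4.01797872 1.82840147] [ 0.38361359 -0.21287044  0.30343203]
```

View pics/s16.png

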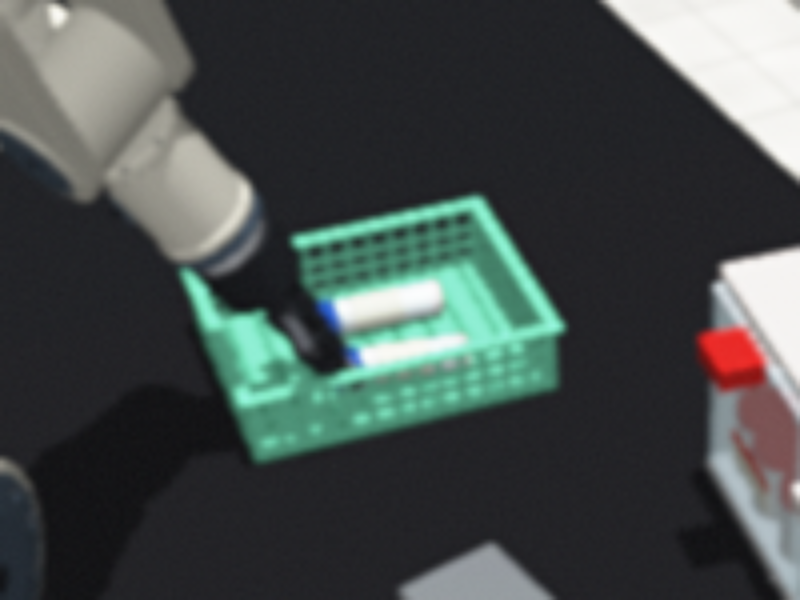

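View pics/w16.png

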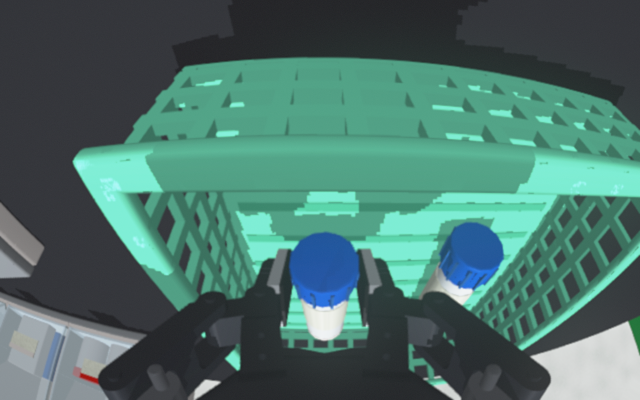

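A 4 N sideways force suggests the gripper's left linkage is brushing the −y rim. I'll lift slightly and shift 12 mm inward before going on.

>>> jog_arm:
  increments: "-0.15 0.2 -0.3 0 0 0 -0.5; -0.1 0.3 -0.2 0 0 0 -0.5; 0 0.4 0 0 0 0 -0.5; 0 0.3 0 0 0 0 -0.5; 0.1 0 0.2 0 0 0 -0.5; 0.15 0 0.3 0 0 0 -0.5; 0 0 0 0 0 0 -0.5; 0 0 0 0 0 0 -0.5"

```text
clock: 29.2
eef_pos: [443.3, 367.0, 22.4]
tcp_rot: [3.14, 0.5, 3.041]
contact_force: [-0.6, 0.8, 1.6]
opening: 0.393
```

>>> jog_arm:
  increments: "0.1 0 0.18 0 0 0 -0.5; 0.1 0 0.18 0 0 0 -0.5; 0.1 0 0.18 0 0 0 -0.5; 0.05 0 0.1 0 0 0 -0.5; 0.05 0 0.1 0 0 0 -0.5; 0.03 0 0.06 0 0 0 -0.5; 0 0 0 0 0 0 -0.5; 0 0 0 0 0 0 -0.5"

```text
clock: 30.0
eef_pos: [443.3, 367.0, 13.4]
tcp_rot: [3.139, 0.5, 3.041]
contact_force: [-2.4, -0.4, 1.8]
opening: 0.384
```

>>> jog_arm:
  increments: "0.05 0 0.1 0 0 0 -0.5; 0.03 0 0.06 0 0 0 -0.5; 0 0 0 0 0 0 -0.5; 0 0 0 0 0 0 -0.5; 0 0 0 0 0 0 -0.5; 0 0 0 0 0 0 -0.5; 0 0 0 0 0 0 -0.5; 0 0 0 0 0 0 -0.5"

```text
clock: 30.8
eef_pos: [443.6, 367.4, 12.7]
tcp_rot: [3.138, 0.502, 3.04]
contact_force: [-8.3, -1.0, 17.5]
opening: 0.389
```

>>> jog_arm:
  increments: "-0.03 0 -0.08 0 0 0 -0.3; 0 0 0 0 0 0 -0.2; 0 0 0 0 0 0 -0.1; 0 0 0 0 0 0 0; 0 0 0 0 0 0 0.15; 0 0 -0.5 0 0 0 0.15; 0 0 -1.5 0 0 0 0.15; 0 0 -2.5 0 0 0 0.15"

```text
clock: 31.6
eef_pos: [421.2, 368.3, 51.5]
tcp_rot: [-3.142, 0.499, 3.041]
contact_force: [0.3, 0.3, 0.3]
opening: 0.573
```

>>> jog_arm:
  increments: "0 0 -3 0 0 0 0.15; 0 0 -3.5 0 0 0 0.15; 0 0 -3.5 0 0 0 0.15; 0 -1 -2 0 0 0 0.3; 0 -2 -1 0 0 0 0.5; 0 -3 0 0 0 0 0.7; 0 -4 0 0 0 0 0.7; 0 -4 0 0 0 0 0.7"

```text
clock: 32.4
eef_pos: [345.1, 234.7, 165.8]
tcp_rot: [3.139, 0.5, 3.042]
contact_force: [0.7, 0.7, -0.1]
opening: 0.85
```

```bash
python3 - <<'E'
from h import *
s=r.sense();print(s["eef_pos"],s["tcp_rot"],s["qpos"],s["opening"]*85)
im=r.grab_frame("side");cv2.imwrite("pics/s17.png",cv2.resize(im[60:310,150:500],None,fx=2.2,fy=2.2,interpolation=cv2.INTER_CUBIC)[:,:,::-1])
H[1]=-309
th=.43; f=.87
e=pull(f,20)+22*tool(th)[:,2]+[.2,-.3,.4]
print(e, e-90*tool(th)[:,2])
plan([(e-85*tool(th)[:,2],tool(th),16,.7)])
E
```

```text
[345.07326767 234.7388312  165.83890316] [3.13919717 0.50044245 3.04190198] [ 0.93884985  0.0122096   2.35924285 -0.75898969  0.64224548  0.05749462] 72.26423840647118
[ 459.64410646 -289.55330438   88.86772851] [ 422.5673862  -283.81352483  170.67464598]
-0.73 -3.13 0.4 0.001 0.004 0.003 0.7; -0.74 -3.13 0.4 0.001 0.005 0.003 0.7; -0.75 -3.13 0.4 0.002 0.004 0.003 0.7; -0.77 -3.13 0.4 0.001 0.004 0.003 0.7; -0.77 -3.12 0.41 0.001 0.004 0.003 0.7; -0.79 -3.12 0.4 0.001 0.005 0.003 0.7; -0.79 -3.11 0.4 0.002 0.004 0.004 0.7; -0.81 -3.12 0.41 0.001 0.004 0.003 0.7 

-0.82 -3.1 0.4 0.001 0.005 0.003 0.7; -0.84 -3.11 0.4 0.001 0.004 0.003 0.7; -0.84 -3.1 0.41 0.001 0.004 0.003 0.7; -0.86 -3.11 0.4 0.002 0.004 0.003 0.7; -0.86 -3.09 0.41 0.001 0.005 0.003 0.7; -0.88 -3.1 0.4 0.001 0.004 0.003 0.7; -0.89 -3.09 0.41 0.001 0.004 0.003 0.7; -0.9 -3.09 0.4 0.002 0.005 0.003 0.7 

16 end [ 424.7 -284.2  166.2] [-3.141  0.43   2.988]
```

View pics/s17.png

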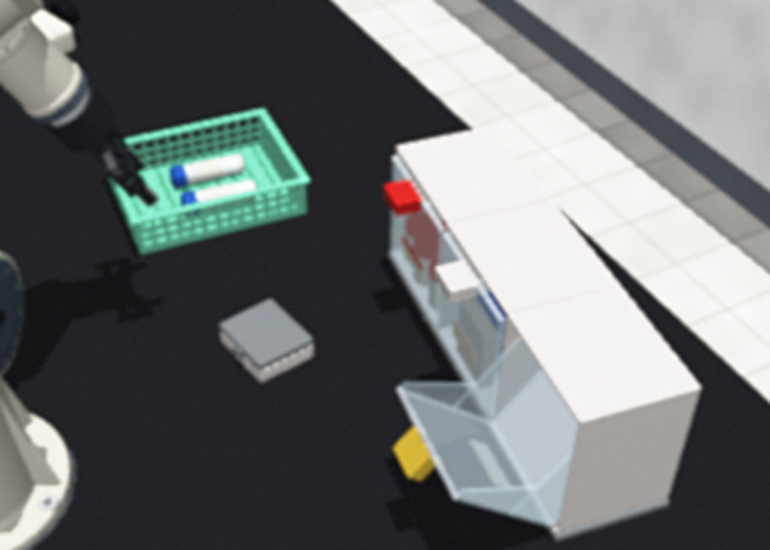

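Both tubes lie in the basket, the bin is empty and still open. Next I return to the pull.

```bash
python3 - <<'E'
from h import *
H[1]=-309
th=.43; f=.87
e=pull(f,20)+22*tool(th)[:,2]+[.2,-.3,.4]
plan([([420,-30,210],tool(.25),10,.7),(e-85*tool(th)[:,2],tool(th),12,.7),(e-85*tool(th)[:,2],tool(th),2,.7)])
E
```

```text
-1.12 -2.49 0.1 0.002 0.025 0.005 0.7; -1.13 -2.49 0.08 0.001 0.025 0.005 0.7; -1.15 -2.48 0.05 0.002 0.025 0.005 0.7; -1.16 -2.47 0.03 0.001 0.024 0.005 0.7; -1.17 -2.47 0 0.002 0.025 0.005 0.7; -1.18 -2.46 -0.02 0.001 0.025 0.006 0.7; -1.2 -2.45 -0.05 0.002 0.025 0.005 0.7; -1.21 -2.45 -0.08 0.001 0.025 0.005 0.7 

-1.22 -2.44 -0.1 0.002 0.025 0.005 0.7; -1.23 -2.44 -0.13 0.001 0.025 0.005 0.7; -0.26 -2.09 0.44 0 -0.015 0 0.7; -0.25 -2.08 0.45 0 -0.015 0 0.7; -0.25 -2.09 0.45 0 -0.015 0 0.7; -0.24 -2.09 0.46 0 -0.015 0 0.7; -0.24 -2.09 0.45 0 -0.015 0 0.7; -0.22 -2.08 0.47 0 -0.015 0 0.7 

-0.22 -2.09 0.46 0 -0.015 0 0.7; -0.22 -2.09 0.47 0 -0.015 0 0.7; -0.2 -2.08 0.47 0 -0.015 0 0.7; -0.2 -2.09 0.48 0 -0.015 0 0.7; -0.19 -2.09 0.47 0 -0.015 0 0.7; -0.19 -2.08 0.48 0 -0.015 0 0.7; 0 0 0 0 0 0 0.7; 0 0 0 0 0 0 0.7 

24 end [ 424.6 -284.1  166.2] [3.141 0.43  2.988]
```

>>> jog_arm:
  increments: "-1.1 -2.5 0.1 0.002 0.025 0.005 0.7; -1.1 -2.5 0.1 0.002 0.025 0.005 0.7; -1.2 -2.5 0 0.002 0.025 0.005 0.7; -1.2 -2.5 0 0.001 0.025 0.005 0.7; -1.2 -2.5 0 0.001 0.025 0.005 0.7; -1.2 -2.5 0 0.001 0.025 0.006 0.7; -1.2 -2.5 0 0.001 0.025 0.006 0.7; -1.2 -2.4 -0.1 0.001 0.025 0.006 0.7"

```text
clock: 33.25
eef_pos: [408.2, 26.8, 202.1]
tcp_rot: [3.132, 0.3, 2.995]
contact_force: [0.4, 1.4, -0.3]
opening: 0.854
```

>>> jog_arm:
  increments: "-1.2 -2.4 -0.1 0.001 0.025 0.005 0.7; -1.2 -2.4 -0.1 0.001 0.025 0.005 0.7; -0.2 -2.1 0.4 0 -0.015 0 0.7; -0.2 -2.1 0.4 0 -0.015 0 0.7; -0.2 -2.1 0.4 0 -0.015 0 0.7; -0.2 -2.1 0.4 0 -0.015 0 0.7; -0.2 -2.1 0.4 0 -0.015 0 0.7; -0.2 -2.1 0.4 0 -0.015 0 0.7"

```text
clock: 34.05
eef_pos: [422.0, -150.8, 189.2]
tcp_rot: [3.132, 0.341, 2.985]
contact_force: [0.9, 0.8, -0.6]
opening: 0.849
```

```bash
python3 - <<'E'
from h import *
print(r.sense()["qpos"])
H[1]=-309
th=.43; f=.87
e=pull(f,20)+22*tool(th)[:,2]+[.2,-.3,.4]
plan([(e-85*tool(th)[:,2],tool(th),7,.7),(e-85*tool(th)[:,2],tool(th),1,.7)])
E
```

```text
[-0.4206223  -0.03027042  2.26230048  0.17516623  0.5889841  -1.96629414]
-0.21 -1.88 0.4 0.001 -0.013 -0.001 0.7; -0.19 -1.88 0.41 0.001 -0.012 0 0.7; -0.2 -1.88 0.41 0.002 -0.013 -0.001 0.7; -0.18 -1.88 0.42 0.001 -0.013 0 0.7; -0.18 -1.88 0.43 0.001 -0.012 -0.001 0.7; -0.18 -1.87 0.42 0.001 -0.013 0 0.7; -0.16 -1.88 0.43 0.002 -0.013 -0.001 0.7; 0 0 0 0 0 0 0.7 

8 end [ 424.6 -284.1  166.1] [-3.141  0.43   2.989]
```

>>> jog_arm:
  increments: "-0.2 -1.9 0.4 0.001 -0.013 -0.001 0.7; -0.2 -1.9 0.4 0.001 -0.013 0 0.7; -0.2 -1.9 0.4 0.002 -0.013 -0.001 0.7; -0.2 -1.9 0.4 0.001 -0.013 0 0.7; -0.2 -1.9 0.4 0.001 -0.013 -0.001 0.7; -0.2 -1.9 0.4 0.001 -0.013 0 0.7; -0.2 -1.8 0.4 0.002 -0.012 0 0.7; 0 0 0 0 0 0 0.7"

```text
clock: 34.85
eef_pos: [425.1, -285.5, 167.5]
tcp_rot: [-3.141, 0.431, 2.985]
contact_force: [0.3, 0.4, 0.7]
opening: 0.848
```

```bash
python3 - <<'E'
from h import *
s=r.sense();print(s["qpos"])
im=r.grab_frame("wrist");cv2.imwrite("pics/w18.png",im[:,:,::-1])
H[1]=-309
th=.43; f=.87
e=pull(f,20)+22*tool(th)[:,2]+[.2,-.3,.4]
print("pull pt px",proj("wrist",pull(.87)), "top",proj("wrist",pull(.87,18,174)))
plan([(e,tool(th),8,.7)])
E
```

```text
[-0.75160639  0.11449111  2.20544364  0.49862462  0.51141993 -2.56590336]
pull pt px [324.99994265 222.12084097] top [325.01552541 221.13772446]
0.01 0 1.08 0 0 0 0.7; 0.01 0.01 1.07 0 0 -0.001 0.7; 0.01 0 1.08 0 0 0 0.7; 0.01 0 1.07 0 0 0 0.7; 0.01 0.01 1.08 0 0 -0.001 0.7; 0.01 0 1.08 0 0 0 0.7; 0.01 0 1.07 0 0 0 0.7; 0 0.01 1.08 0 0 0 0.7 

8 end [ 459.7 -289.5   88.9] [-3.141  0.43   2.987]
```

View pics/w18.png

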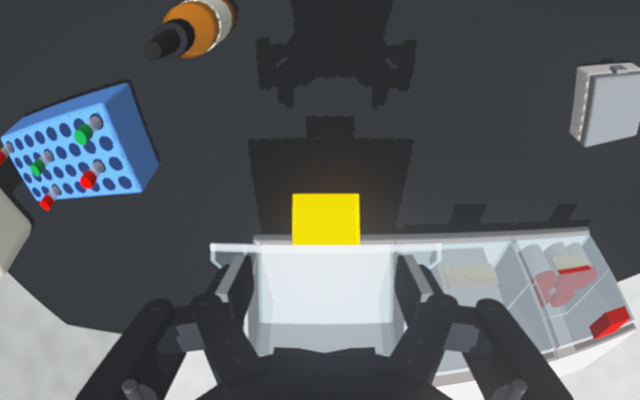

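Wrist view: the yellow pull is centred at (326,219), as predicted, between the fingers. Going down onto it.

>>> jog_arm:
  increments: "0 0 1 0 0 0 0.7; 0 0 1.4 0 0 0 0.7; 0 0 1.6 0 0 0 0.7; 0 0 1.6 0 0 0 0.7; 0 0 1.3 0 0 0 0.7; 0 0 1 0 0 0 0.7; 0 0 0.7 0 0 0 0.7; 0 0 0 0 0 0 0.7"

```text
clock: 35.7
eef_pos: [460.6, -288.5, 88.4]
tcp_rot: [3.141, 0.429, 2.988]
contact_force: [0.1, -0.0, 0.5]
opening: 0.849
```

>>> jog_arm:
  increments: "0 0 0 0 0 0 0.3; 0 0 0 0 0 0 0.1; 0 0 0 0 0 0 0; 0 0 0 0 0 0 -0.1; 0 0 0 0 0 0 -0.2; 0 0 0 0 0 0 -0.3; 0 0 0 0 0 0 -0.3; 0 0 0 0 0 0 -0.3"
  squeeze: 30

```text
clock: 36.5
eef_pos: [460.6, -289.9, 90.0]
tcp_rot: [-3.141, 0.431, 2.987]
contact_force: [-4.4, 0.4, 7.8]
opening: 0.531
```

```bash
python3 - <<'E'
from h import *
s=r.sense();p=np.array(s["eef_pos"]);print(p,s["tcp_rot"],s["contact_force"],s["opening"]*85,s["qpos"])
im=r.grab_frame("wrist");cv2.imwrite("pics/w19.png",im[:,:,::-1])
H[1]=-309
th=s["tcp_rot"][1]
T=lambda f:pull(f,20)+22*tool(f/2)[:,2]+off
off=0; off=p-(pull(.87,20)+22*tool(th)[:,2]); print(off)
phis=np.r_[.855,.83,np.linspace(.79,.07,19),.04,.02,.005]
plan([(T(f),tool(f/2),1,-.3) for f in phis])
E
```

```text
[ 460.60165223 -289.94451728   90.0026701 ] [-3.14075751  0.43099749  2.98713728] [-4.41991102  0.39227698  7.83736455] 45.13934174779334 [-0.70139039  0.30870912  2.20291852  0.72072802  0.33435114 -2.76861239]
[ 1.13783801 -0.68816197  1.52578349]
-0.2 0 -0.13 -0.001 0.003 -0.001 -0.3; -0.33 0 -0.21 0 0.013 0 -0.3; -0.53 0 -0.33 0 0.02 0 -0.3; -0.54 0 -0.31 0 0.02 0 -0.3; -0.54 0 -0.31 0 0.02 0 -0.3; -0.55 0 -0.29 0 0.02 0 -0.3; -0.56 0 -0.28 0 0.02 0 -0.3; -0.56 0 -0.26 0 0.02 0 -0.3 

-0.56 0 -0.26 0 0.02 0 -0.3; -0.57 0 -0.24 0 0.02 0 -0.3; -0.58 0 -0.23 0 0.02 0 -0.3; -0.58 0 -0.22 0 0.02 0 -0.3; -0.58 0 -0.21 0 0.02 0 -0.3; -0.59 0 -0.19 0 0.02 0 -0.3; -0.59 0 -0.18 0 0.02 0 -0.3; -0.6 -0.01 -0.17 0 0.02 0 -0.3 

-0.59 0 -0.16 0 0.02 0 -0.3; -0.61 0 -0.14 0 0.02 0 -0.3; -0.6 0 -0.13 0 0.02 0 -0.3; -0.61 0 -0.11 0 0.02 0 -0.3; -0.61 0 -0.11 0 0.02 0 -0.3; -0.45 0 -0.07 0 0.015 0 -0.3; -0.31 0 -0.04 0 0.01 0 -0.3; -0.23 0 -0.03 0 0.007 0 -0.3 

24 end [ 567.6 -306.6  161.4] [-3.141e+00  3.000e-03  2.988e+00]
```

View pics/w19.png

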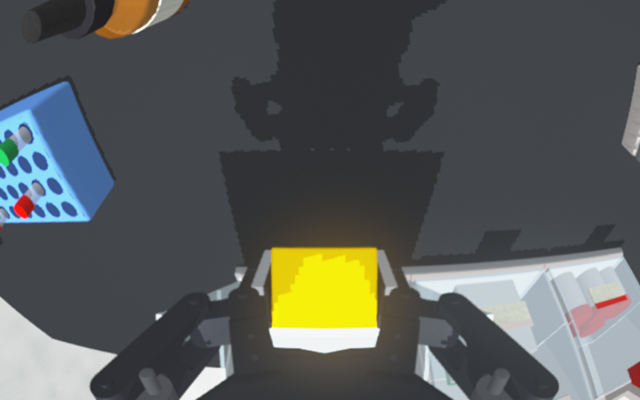

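The pull is gripped. Now I ease the bin back along its arc.

>>> jog_arm:
  increments: "-0.2 0 -0.13 0 0.005 0 -0.3; -0.33 0 -0.21 0 0.012 0 -0.3; -0.53 0 -0.33 0 0.02 0 -0.3; -0.54 0 -0.31 0 0.02 0 -0.3; -0.54 0 -0.31 0 0.02 0 -0.3; -0.55 0 -0.29 0 0.02 0 -0.3; -0.56 0 -0.28 0 0.02 0 -0.3; -0.56 0 -0.26 0 0.02 0 -0.3"

```text
clock: 37.35
eef_pos: [487.4, -294.0, 122.7]
tcp_rot: [-3.141, 0.291, 2.987]
contact_force: [2.1, -3.2, -7.5]
opening: 0.533
```

>>> jog_arm:
  increments: "-0.56 0 -0.26 0 0.02 0 -0.3; -0.57 0 -0.24 0 0.02 0 -0.3; -0.58 0 -0.23 0 0.02 0 -0.3; -0.58 0 -0.22 0 0.02 0 -0.3; -0.58 0 -0.21 0 0.02 0 -0.3; -0.59 0 -0.19 0 0.02 0 -0.3; -0.59 0 -0.18 0 0.02 0 -0.3; -0.6 0 -0.17 0 0.02 0 -0.3"

```text
clock: 38.15
eef_pos: [528.0, -300.2, 149.2]
tcp_rot: [-3.142, 0.13, 2.987]
contact_force: [-1.6, -1.5, -5.1]
opening: 0.536
```

```bash
python3 - <<'E'
from h import *
s=r.sense();p=np.array(s["eef_pos"]);print(p,s["tcp_rot"],s["contact_force"],s["opening"]*85)
H[1]=-309
off=np.array([1.1,-.7,1.5])*.6+np.array([.2,-.3,.4])*.4
th=s["tcp_rot"][1]
f=min(np.linspace(0,1,1001),key=lambda f:np.linalg.norm(pull(f,20)+22*tool(th)[:,2]+off-p));print("phi",f,pull(f,20)+22*tool(th)[:,2]+off-p)
T=lambda f:pull(f,20)+22*tool(f/2)[:,2]+np.array([.2,-.3,.6])
phis=np.r_[np.linspace(f,.08,6)[1:],.045,.02,.004]
plan([(T(f),tool(f/2),1,-.3) for f in phis])
E
```

```text
[ 527.96524715 -300.188442    149.17276892] [-3.14150646  0.1299495   2.98717927] [-1.57099508 -1.50066409 -5.07786603] 45.52874208569939
phi 0.274 [-0.28869442 -0.05324509  0.54322508]
-0.51 0.01 -0.18 0 0.012 -0.001 -0.3; -0.58 0 -0.14 0 0.02 0 -0.3; -0.59 0 -0.12 0 0.019 0 -0.3; -0.59 0 -0.12 0 0.02 0 -0.3; -0.59 0 -0.1 0 0.019 0 -0.3; -0.53 0 -0.09 0 0.017 0 -0.3; -0.38 0 -0.05 0 0.013 0 -0.3; -0.25 0 -0.03 0 0.008 0 -0.3 

8 end [ 566.9 -306.1  160.5] [-3.141e+00  2.000e-03  2.988e+00]
```

>>> jog_arm:
  increments: "-0.54 0 -0.17 0 0.015 0 -0.3; -0.58 0 -0.14 0 0.019 0 -0.3; -0.59 0 -0.12 0 0.019 0 -0.3; -0.59 0 -0.12 0 0.019 0 -0.3; -0.59 0 -0.1 0 0.019 0 -0.3; -0.5 0 -0.08 0 0.017 0 -0.3; -0.35 0 -0.05 0 0.012 0 -0.3; -0.2 0 -0.03 0 0.008 0 -0.3"

```text
clock: 38.95
eef_pos: [566.8, -306.1, 160.3]
tcp_rot: [3.142, 0.003, 2.987]
contact_force: [-1.8, -1.9, -7.0]
opening: 0.534
```

>>> jog_arm:
  increments: "-0.1 0 0 0 0 0 -0.3; -0.1 0 0 0 0 0 -0.3; 0 0 0 0 0 0 -0.3; 0 0 0 0 0 0 -0.3; 0 0 0 0 0 0 -0.3; 0 0 0 0 0 0 -0.3; 0 0 0 0 0 0 -0.3; 0 0 0 0 0 0 -0.3"

```text
clock: 39.75
eef_pos: [568.7, -306.4, 160.6]
tcp_rot: [-3.142, 0.005, 2.987]
contact_force: [-0.2, -2.3, -13.2]
opening: 0.535
```

```bash
python3 - <<'E'
from h import *
s=r.sense();p=np.array(s["eef_pos"]);print(p,s["tcp_rot"],s["contact_force"],s["opening"]*85,s["clock"])
im=r.grab_frame("side");cv2.imwrite("pics/s20.png",cv2.resize(im[110:310,310:480],None,fx=3,fy=3,interpolation=cv2.INTER_CUBIC)[:,:,::-1])
E
```

```text
[ 568.71097649 -306.42204575  160.62392256] [-3.14158602  0.00460186  2.9870009 ] [ -0.16655318  -2.30226379 -13.15120873] 45.456821212273255 39.75
```

View pics/s20.png

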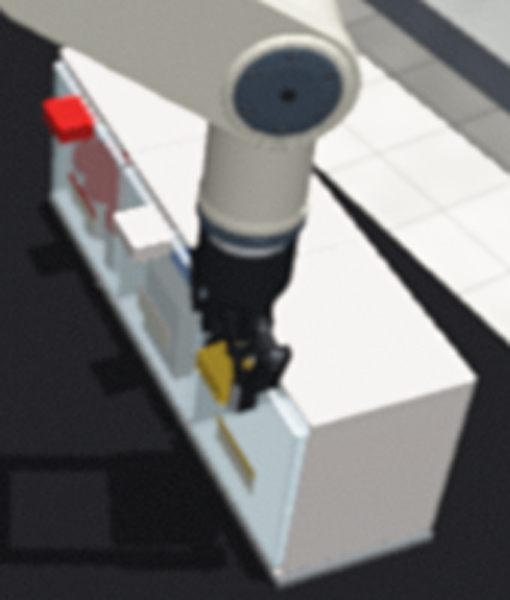

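>>> jog_arm:
  increments: "-0.1 0 0.1 0 0 0 -0.3; -0.1 0 0 0 0 0 -0.3; -0.1 0 0 0 0 0 -0.3; 0 0 0 0 0 0 -0.3; 0 0 0 0 0 0 -0.3; 0 0 0 0 0 0 -0.3; 0 0 0 0 0 0 -0.3; 0 0 0 0 0 0 -0.3"

```text
clock: 40.6
eef_pos: [570.8, -306.7, 160.8]
tcp_rot: [3.142, 0.003, 2.987]
contact_force: [-9.3, 0.2, -0.2]
opening: 0.536
```

Now there is −9 N in x, so the bin is against its shut stop. Releasing and lifting clear.

>>> jog_arm:
  increments: "0.1 0 0 0 0 0 0; 0.1 0 0 0 0 0 0.3; 0 0 0 0 0 0 0.6; 0 0 0 0 0 0 0.8; 0 0 0 0 0 0 0.8; 0 0 -1 0 0 0 0.8; 0 0 -2 0 0 0 0.8; 0 0 -3 0 0 0 0.8"

```text
clock: 41.4
eef_pos: [569.0, -306.1, 219.8]
tcp_rot: [3.141, 0.003, 2.987]
contact_force: [0.2, -0.2, -0.2]
opening: 0.903
```

>>> jog_arm:
  increments: "0 0 -3.5 0 0 0 0.8; 1 0.5 -2 0 0 0 0.8; 2 1.5 -1 0 0 0 0.8; 2.5 2.5 0 0 0 0 0.8; 2.5 3 0 0 0 0 0.8; 2.5 3 0 0 0 0 0.8; 1.5 2 0 0 0 0 0.8; 0 0 0 0 0 0 0.8"

```text
clock: 42.2
eef_pos: [468.7, -162.4, 285.3]
tcp_rot: [3.141, 0.006, 2.989]
contact_force: [-0.2, 0.0, -0.2]
opening: 0.9
```

```bash
python3 - <<'E'
from h import *
s=r.sense();print(s["eef_pos"],s["contact_force"],s["clock"])
for n in ("scene","side"):
    im=r.grab_frame(n)[:,:,::-1].copy();cv2.imwrite(f"pics/{n}21.png",im)
    a=cv2.imread(f"pics/{n}0.png")
    for nm,lo,hi in (("y",(22,130,110),(34,255,255)),("basket",(70,60,90),(90,255,255)),("blue",(108,170,60),(125,255,255))):
        for t,i in (("before",a),("now",im)):
            m=cv2.inRange(cv2.cvtColor(i,cv2.COLOR_BGR2HSV),lo,hi);q=cv2.connectedComponentsWithStats(m)
            print(n,nm,t,[(q[2][k].tolist(),np.round(q[3][k],1).tolist()) for k in (np.argsort(-q[2][1:,4])+1)[:2]])
im=cv2.imread("pics/side21.png");cv2.imwrite("pics/z21.png",cv2.resize(im[90:310,180:480],None,fx=2.6,fy=2.6,interpolation=cv2.INTER_CUBIC))
E
```

```text
[ 468.67504304 -162.36953101  285.29122351] [-0.18361669  0.04658536 -0.22947179] 42.2
scene y before [([388, 170, 18, 17, 185], [396.5, 177.9])]
scene y now [([388, 171, 17, 15, 169], [396.3, 177.9])]
scene basket before [([123, 120, 96, 97, 5671], [172.6, 167.9]), ([433, 266, 5, 5, 13], [435.2, 267.7])]
scene basket now [([123, 120, 97, 97, 5006], [172.2, 168.4]), ([466, 269, 5, 5, 15], [468.0, 270.7])]
scene blue before [([636, 265, 4, 25, 64], [638.0, 274.1]), ([470, 289, 1, 1, 1], [470.0, 289.0])]
scene blue now [([636, 265, 4, 25, 64], [638.0, 274.1]), ([156, 172, 10, 8, 53], [160.5, 175.6])]
side y before [([377, 224, 20, 20, 284], [386.3, 233.2])]
side y now [([377, 224, 20, 20, 282], [386.3, 233.2])]
side basket before [([195, 108, 97, 67, 4236], [243.4, 141.0]), ([39, 0, 88, 62, 3905], [78.1, 27.3])]
side basket now [([194, 109, 98, 66, 3732], [242.7, 141.3]), ([0, 0, 45, 73, 2608], [18.1, 36.4])]
side blue before [([366, 353, 1, 1, 1], [366.0, 353.0])]
side blue now [([228, 136, 6, 8, 39], [230.6, 139.7]), ([233, 148, 5, 4, 19], [235.1, 149.6])]
```

View pics/z21.png

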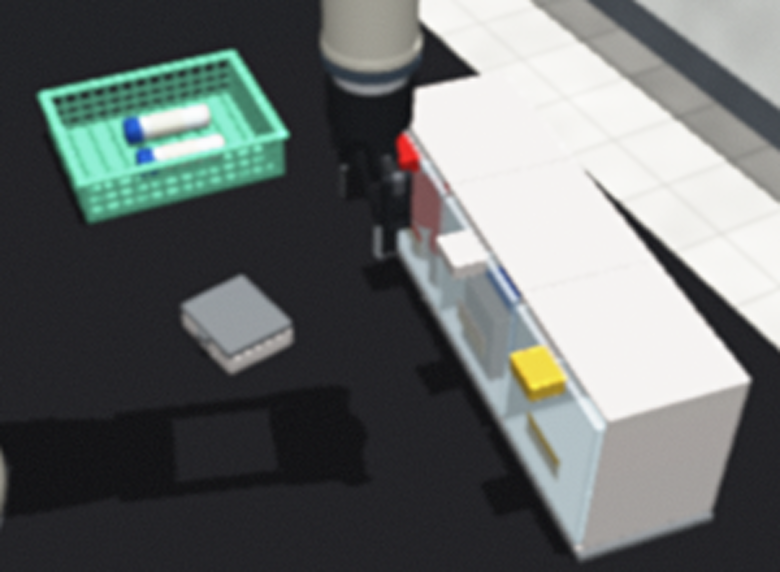

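View pics/scene21.png

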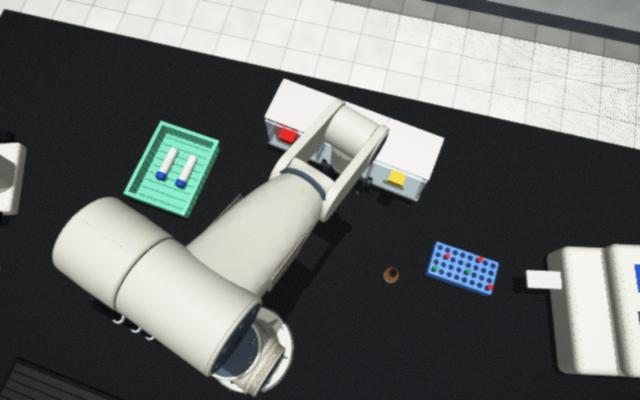

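The yellow pull is back at its starting pixels in both views (side 386.3,233.2), so the bin is shut. Both tubes lie flat in the basket, and the bottle, tube rack and slide box are where they were. Handing in.

```bash
python3 -c "
from rig import r
print(r.sign_off())"
```

```text
the job is handed in; nothing more can be done
None
```

The job is done and handed in at about 42 s of robot time, well under the 72 s limit. I swung the yellow-pull bin to its stop, took both tubes out by their caps, and laid each flat in the basket. I then eased the bin shut until I felt its stop at about 9 N, and let go.

**Final pictures**
- **Bin:** the yellow pull is back at its starting pixel position to within 0.2 px in both views.
- **Tubes:** both lie flat, side by side, in the green basket.
- **Other things:** the red and white bins, slide box, dropper bottle and tube rack look unmoved, judged by eye only.
- **Robot:** it touches nothing.

**What was not clean**
- **Rim contact:** while I lowered the second tube I felt about 4 N sideways, probably the gripper's linkage on the basket's near rim. I lifted, moved 12 mm inward and carried on. The basket's outline is within a pixel of where it was, so any shift is about 2 mm at most.
- **Floor contact:** at set-down the contact force reached 10 N for the first tube and 18 N for the second. I backed off slightly before opening the fingers.

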